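# Snug the wing nut of the hallway door chime by fingertip strokes

## Task

The wing nut that holds the bell of the door chime is loose. With a fingertip push its wings round clockwise (seen from above), stroke after stroke, until the red wing points along the red line on the bell, then move clear. Push gently, do not pinch the nut, do not drag or lift the chime from its place, and leave the coaster, keys, container and bottle where they are.

Things in the scene. Friction and masses are not known exactly. Their poses are not given: they have to be found in the camera images.
- chime: Door chime, loose on the console, about 1.5 kg: black base plate 180 x 140 x 18 mm (x -92 to +88), a chrome domed bell 112 mm across, top 62 mm above the table, and behind it a speaker box (see point speaker_top). Origin: on the table, on the axis of bell and wing nut. x points away from the speaker box, along the red line painted on bell and base; z up.
- speaker_top (a point): Middle of the top of the aluminium speaker box, 103 mm above the table, at chime x = -66 mm. The box is 45 mm deep (chime x -89 to -44 mm) and 130 mm wide, and leaves a finger little room behind the nut; the front and both sides of the nut are open.
- wingnut (a joint): Turn of the wing nut about the chime's z axis, rad, growing clockwise seen from above. 0: red wing points along the red line (chime x). The red wing's direction, counter-clockwise from chime x, is minus this value. Starts at -4.4 to -2.6; end stops at -5.0 and 0.6. Needs 1 to 1.5 N at a wing, stays where left, does not rise or sink.
- nut_hub (a point): On the nut's axis, 85 mm above the table: top of the brass hub, 18 mm across (24 mm in its lowest 3 mm), which starts at 62 mm; a stud stands out of it to 94 mm. Two upright wings opposite each other, one red, one brass, 6 mm thick, reach 37 mm from the axis; each ends in a round ear 26 mm across, 74 to 101 mm above the table.
- red_wing (a point): Centre of the round ear of the red wing, 24 mm from the nut's axis, 87 mm above the table.
- mark (a point): Point on the red line, on the bell's shoulder, 52 mm from the nut's axis, 50 mm above the table.
- coaster: Blue evil-eye glass coaster, 90 mm across, 9 mm thick, loose near the front of the chime. Origin: centre of its underside.
- key_brass: Brass key, 63 mm long, 24 mm wide bow, 4 mm thick, loose beside the chime. Origin: underside, near its middle; x towards its tip.
- key_steel: Steel key, same sizes, loose beside the chime on the other side.
- container: Red plastic container with white clip-on lid, 108 x 148 x 77 mm, loose. Origin: centre of its underside.
- cologne: Green glass bottle of cologne, 56 mm across, 165 mm high, loose. Origin: centre of its underside.
Mind the look-alikes: they are no part of the job. What is shaped like the chime but purple is not meant.

How it is judged:
By the outcome, as a careful person would: the job done as asked, in the order asked, and still so for the second after the job is handed in, with the robot touching nothing.
It also fails if it takes over 61 s, if anything falls off the work surface, if the arm or the gripper's body presses on something with over 40 N, if the wrist force passes 120 N, or if a joint passes its speed limit or range.

## Robot

A 6-joint arm with a two-finger parallel gripper is mounted at the origin on the work surface. World frame = base frame: x ahead of the robot, y to its left, z up, the work surface at z = 0. Lengths are in m, angles in degrees, forces in N, time in s.
With the tool pointing down it reaches from about 0.4 to 0.825 m from the base axis. Payload 7 kg.
Tool frame: the origin (TCP) lies at the very end of the fingers, on their centre line; the grasp point (between the pads) lies 19 mm behind it (ctrl.grasp_offset is the distance from the TCP to the grasp point, in m); z points along the fingers, y is the line along which they close (so a half turn about z gives the same grasp; the last joint's range is limited). The gripper opens to 88 mm and grips with 3 to 60 N. Pads are 19 mm wide; open, the fingers measure 130 mm over their backs; the gripper's body (78 mm by 193 mm) begins 47 mm behind the grasp point.
Start: joints at [90.877, 20.546, 0.682, 0, -70.136, -16.507], TCP at [0.182, 0.65, 0.188] pointing down, gripper open.
Joint ranges: [-176.03, 176.03], [-82.01, 121.73], [-58.28, 71.71], [-173.87, 95.51], [-174.79, -0.11], [-173.66, 173.66]. Speed limits (degrees/s): [136.94, 136.94, 172.46, 180, 180, 180].

## Interface

Orientations are given as [roll, pitch, yaw] about the fixed x, y, z axes, in that order (R = Rz(yaw) Ry(pitch) Rx(roll)).
In Python, from plant import ctrl gives the robot as it stands. The module is installed in compiled form; this text tells all that it offers.
- The arm moves only by the tool jog_arm, never from a script. Its argument "plan" is a list that holds one entry, the list of rows, each a list of 7 numbers: the opening, from 0 (shut) to 1 (fully open), then the shift along the tool's x, y, z in m, then the turn, a rotation vector about the tool's x, y, z in degrees. A call has 1 to 20 rows; each row is the pose to reach, as a shift and turn from the pose commanded when the call began, along the tool's axes at that moment; what a row does not reach only later rows make up. A row lasts 1/8 s, in which the tool goes at most 62.5 mm and 10.7 degrees, less where a joint would pass 70% of its speed; a pose out of reach is approached as far as the arm can. A call with a gripper value outside its range is refused whole. The fingers move at their own pace and stop on an object; the grip force is fixed at half the most. Time passes only in rows, so rows that repeat a pose let the fingers close. It gives the time, the measured TCP pose, the force, the opening and the grip force at its end, in the units of the state.
- ctrl.get_obs(): the state, without advancing time (a new reading comes with each control period).
- ctrl.snapshot(name): name is "scene" or "top"; returns a dict with "image" (384x512x3 uint8, red, green, blue), "vertical_fov" (degrees; the focal length in pixels is half the picture's height over the tangent of half this angle, whatever the lens; pixels are square), "cx", "cy" (the principal point, pixels), "k1" (the pictures are not rectified: a ray, as slopes to the right and down, at radius r is drawn at 1 + k1 r^2 times it, then the intrinsics apply), "R" (3x3) and "t" (3): a world point X has camera coordinates R X + t. Camera axes: x right, y down, z forward; pixel columns grow to the right and rows downward; lengths in m; the calibration is good to about 2 mm. A picture is of the moment at which its call begins. There is no depth.
- ctrl.close_job(): hands the job in; it is judged then, once.
The state is a dict: "clock": time; "joint_pos": joint angles; "qvel": joint speeds; "tau": joint torques, N m; "tool_pos": TCP position; "orientation": TCP orientation; "force": force on the tool from outside, world axes, zero at the start; "moment": the same for the moment, N m; "opening": finger opening in m; "gripper_force": force on a finger pad.
Only numpy, scipy, OpenCV 4.12 (cv2) and the standard library are available. Lean on these libraries where they do the work, as an engineer would, in place of code of your own. Each camera call takes 0.05 s, during which the arm holds its last target. There are 200 camera calls.

## Working session

There is one attempt and no reset: what is moved stays moved. The work goes in short steps, Python scripts to look and compute and a tool call to move; the robot and the scene stay as the last step left them, time stands still between calls to the robot, and variables do not carry over. Pictures are saved under pics/ and viewed, at most 10 in all, crops included, and the job is handed in when it is done.

Besides the shell and the picture viewer there is one more tool, called after "Call:" as name(argument=value, ...), one argument or row to a line, values as JSON. jog_arm: Moves the arm, as the interface text tells. Its arguments: {"type":"object","properties":{"plan":{"type":"array","items":{"type":"array","items":{"type":"array","items":{"type":"number"}}}}},"required":["plan"]}

```bash
mkdir -p pics; cat > h.py <<'E'
import numpy as np, cv2
from plant import ctrl
def snap(n):
    s=ctrl.snapshot(n); s['R']=np.array(s['R']); s['t']=np.array(s['t']); return s
def f(s): return 192/np.tan(np.radians(s['vertical_fov'])/2)
def ray(s,u,v):
    d=np.array([(u-s['cx'])/f(s),(v-s['cy'])/f(s)]); p=d.copy()
    for _ in range(20): p=d/(1+s['k1']*(p@p))
    return -s['R'].T@s['t'], s['R'].T@np.array([*p,1])
def onz(s,u,v,z):
    c,d=ray(s,u,v); return c+d*(z-c[2])/d[2]
def proj(s,X):
    c=s['R']@np.array(X)+s['t']; p=c[:2]/c[2]; p=p*(1+s['k1']*(p@p)); return p*f(s)+[s['cx'],s['cy']]
def save(s,n,box=None,k=1):
    im=s['image'][:,:,::-1]
    if box: im=im[box[1]:box[3],box[0]:box[2]]
    cv2.imwrite('pics/'+n,cv2.resize(im,None,fx=k,fy=k,interpolation=cv2.INTER_CUBIC))
E
python3 - <<'E'
from h import *
for n in('top','scene'):
    s=snap(n); save(s,n+'0.png',k=1.5); print(n,s['vertical_fov'],s['cx'],s['cy'],s['k1'],-s['R'].T@s['t'],s['R'].round(3).tolist())
o=ctrl.get_obs(); print(o)
E
```

```text
top 47.845577702640504 261.5378157295077 187.94645942680862 0.02055512445564049 [ 0.45506362 -0.01100421  1.20814715] [[0.023, -1.0, -0.013], [-0.993, -0.022, -0.112], [0.112, 0.016, -0.994]]
scene 51.53555773533501 258.3641194497834 184.27282533838334 -0.04854362566329184 [ 1.27181547 -0.3672207   1.05556666] [[0.48, 0.877, -0.004], [0.689, -0.38, -0.617], [-0.543, 0.293, -0.787]]
{'clock': 0.1, 'joint_pos': array([ 9.08782700e+01,  2.05886437e+01,  6.41782080e-01, -1.67388062e-02,
       -7.01367454e+01, -1.65056327e+01]), 'qvel': array([-0.08466376, -0.08430506,  0.1676944 ,  0.07123591, -0.03693495,
        0.05928879]), 'tau': array([-7.96946933e-04, -5.84160089e+01,  2.93751597e+01,  7.01535612e+00,
        1.01628515e-02, -5.66166727e-05]), 'tool_pos': array([0.18175004, 0.6495798 , 0.18712571]), 'orientation': array([ 1.79915367e+02, -8.66753341e-03, -1.56330553e+01]), 'force': array([-0.51258281, -0.10255067, -0.39713625]), 'moment': array([ 0.03266146, -0.0036101 ,  0.00383879]), 'gripper_force': 0.0, 'opening': 0.0876254742643833}
```

View pics/top0.png

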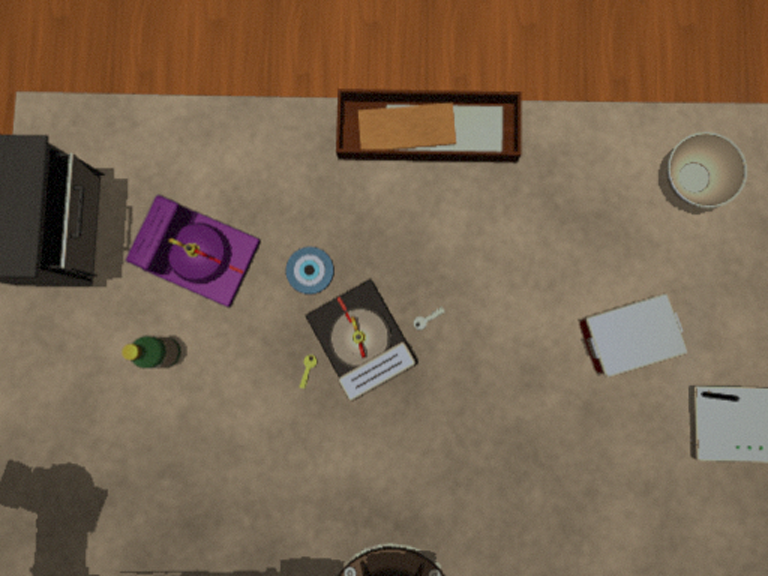

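View pics/scene0.png

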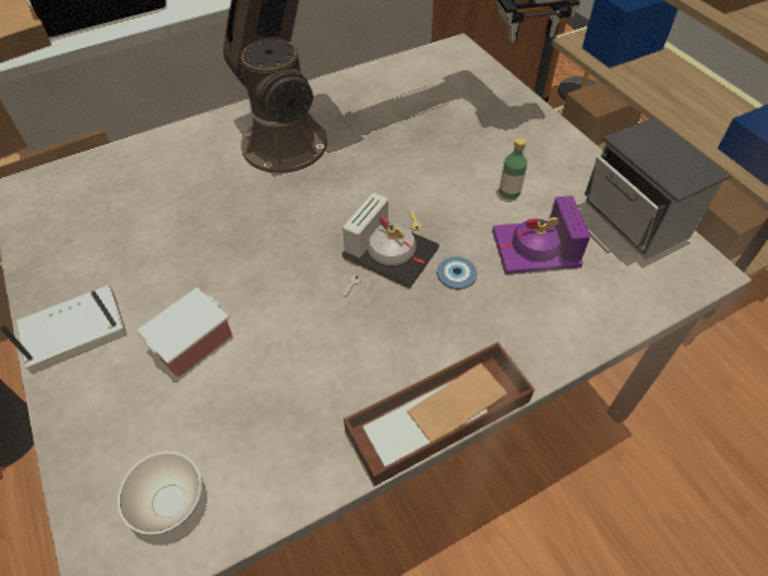

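The top view shows the chime's hub at about (239,225) in full-res pixels. The red line runs up-left to (227,199), and the red wing points down towards the speaker at (242,236). The scene view agrees: hub about (262,155).

```bash
cat >> h.py <<'E'
def masks(s,box):
    hsv=cv2.cvtColor(s['image'],cv2.COLOR_RGB2HSV).astype(int); H,S,V=hsv[...,0],hsv[...,1],hsv[...,2]
    m=np.zeros(H.shape,bool); m[box[1]:box[3],box[0]:box[2]]=1
    return {'red':m&((H<7)|(H>172))&(S>150)&(V>70),'brass':m&(H>18)&(H<34)&(S>110)&(V>80)}
def blobs(m):
    n,l,st,c=cv2.connectedComponentsWithStats(m.astype(np.uint8)); return [(st[i,4],c[i].round(1).tolist(),st[i,:4].tolist()) for i in range(1,n) if st[i,4]>4]
E
python3 - <<'E'
from h import *
for n,b in(('top',(195,180,300,270)),('scene',(220,125,300,195))):
    s=snap(n); save(s,n+'1.png',b,7 if n=='top' else 8)
    for k,m in masks(s,b).items():
        for a in blobs(m): print(n,k,a,'z.087',onz(s,*a[1],.087).round(4)[:2],'z.05',onz(s,*a[1],.05).round(4)[:2],'z.018',onz(s,*a[1],.018).round(4)[:2])
E
```

```text
top red (np.int32(23), [227.3, 202.0], [225, 198, 6, 9]) z.087 [0.5424 0.0948] z.05 [0.5453 0.0983] z.018 [0.5478 0.1013]
top red (np.int32(12), [231.8, 211.0], [230, 208, 4, 7]) z.087 [0.5193 0.0823] z.05 [0.5214 0.0854] z.018 [0.5233 0.0881]
top red (np.int32(22), [241.0, 233.4], [239, 229, 5, 9]) z.087 [0.4621 0.0568] z.05 [0.4624 0.059 ] z.018 [0.4626 0.061 ]
top brass (np.int32(66), [238.1, 221.9], [235, 212, 9, 17]) z.087 [0.4915 0.0652] z.05 [0.4927 0.0677] z.018 [0.4937 0.0699]
top brass (np.int32(104), [204.9, 245.5], [200, 237, 11, 22]) z.087 [0.4291 0.1488] z.05 [0.4282 0.154 ] z.018 [0.4275 0.1586]
scene red (np.int32(8), [256.0, 146.2], [254, 145, 5, 4]) z.087 [0.458  0.0645] z.05 [0.427 0.081] z.018 [0.4001 0.0952]
scene red (np.int32(12), [279.1, 173.2], [276, 172, 7, 4]) z.087 [0.5965 0.0724] z.05 [0.5708 0.0892] z.018 [0.5484 0.1037]
scene brass (np.int32(31), [276.3, 148.1], [273, 141, 8, 12]) z.087 [0.4984 0.1195] z.05 [0.4689 0.1381] z.018 [0.4433 0.1542]
scene brass (np.int32(9), [260.7, 153.1], [259, 152, 5, 3]) z.087 [0.493  0.0631] z.05 [0.4633 0.0796] z.018 [0.4376 0.0938]
scene brass (np.int32(5), [265.8, 153.2], [265, 152, 3, 3]) z.087 [0.5016 0.0776] z.05 [0.4721 0.0946] z.018 [0.4467 0.1093]
```

View pics/top1.png

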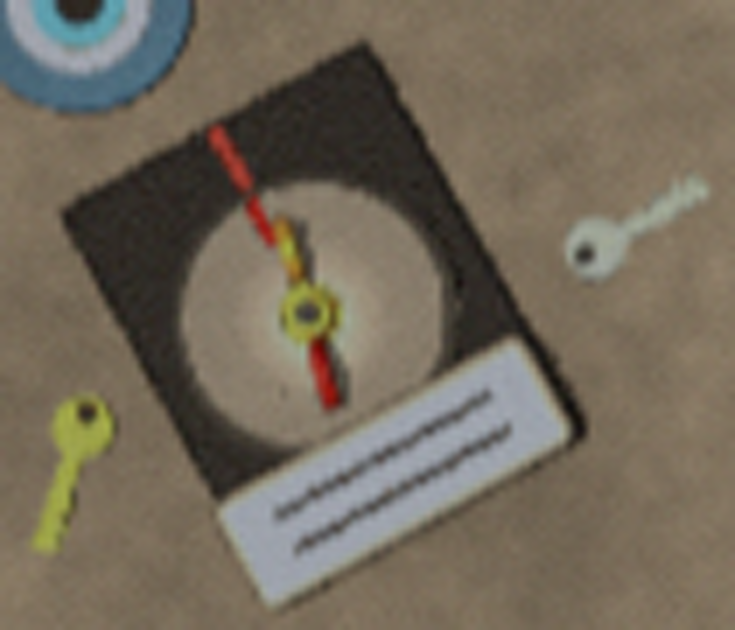

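View pics/scene1.png

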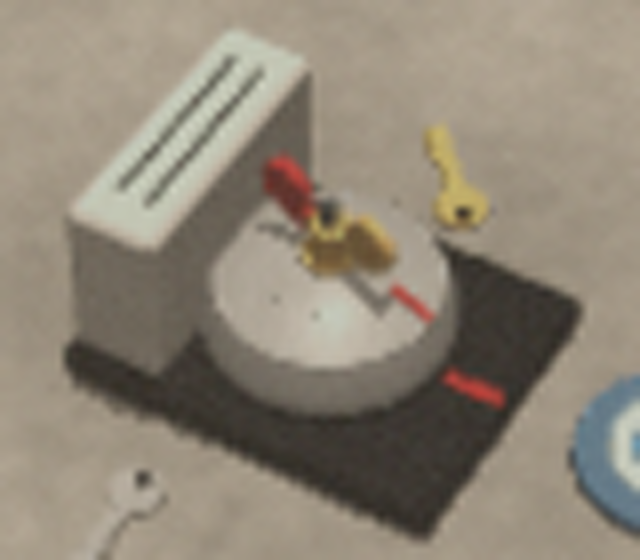

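The crops show the nut's hub at about (239.0,224.6) in the top view. Its red wing points to the speaker, at about 163° from the red line. The scene crop puts the stud top at about (261,151.6). I'll triangulate the hub and work out the rows.

```bash
cat >> h.py <<'E'
def tri(a,ua,b,ub):
    (c1,d1),(c2,d2)=ray(a,*ua),ray(b,*ub); A=np.array([d1,-d2]).T
    k=np.linalg.lstsq(A,c2-c1,rcond=None)[0]; return (c1+d1*k[0]+c2+d2*k[1])/2, np.linalg.norm(A@k-(c2-c1))
def rows(cmd,poses):  # cmd, poses: x,y,z,yaw (tool down)
    x,y,z,w=cmd; c,s=np.cos(np.radians(w)),np.sin(np.radians(w)); out=[]
    for p in poses:
        dx,dy=p[0]-x,p[1]-y; out.append([0,round(c*dx+s*dy,4),round(s*dx-c*dy,4),round(z-p[2],4),0,0,round(w-p[3],1)])
    return out
def at(hub,wing,r,t,z,half):  # wing: world dir (deg), r along it, t ccw of it
    a=np.radians(wing); return [hub[0]+r*np.cos(a)-t*np.sin(a),hub[1]+r*np.sin(a)+t*np.cos(a),z,wing+half]
E
python3 - <<'E'
from h import *
T,S=snap('top'),snap('scene')
print('stud',tri(T,(239.0,224.6),S,(261,151.6)), onz(T,239,224.6,.092))
line=lambda z,u:onz(T,*u,z)
print('base line',tri(T,(227.3,202),S,(279.1,173.2)))
# speaker top corners (crop px) at z=.103
for u in((520,335),(580,430),(275,605),(220,510)): print(onz(T,195+u[0]/7,180+u[1]/7,.103).round(4))
# base plate front corners z=.018
for u in((65,212),(367,42)): print(onz(T,195+u[0]/7,180+u[1]/7,.018).round(4))
m=masks(T,(195,180,300,270))['red']
h=onz(T,239,224.6,.092)[:2]
for v,u in zip(*np.nonzero(m)):
    if v>=228: d=onz(T,u,v,.099)[:2]-h; print(round(np.degrees(np.arctan2(d[1],d[0])),0),end=' ')
E
```

```text
stud (array([0.48576199, 0.06518258, 0.08588177]), np.float64(0.005432992253919594)) [0.48446743 0.06230452 0.092     ]
base line (array([0.54831119, 0.10237839, 0.01840337]), np.float64(0.002465247259080355))
[ 0.4777 -0.0157  0.103 ]
[ 0.444  -0.0381  0.103 ]
[0.379  0.0704 0.103 ]
[0.4123 0.0913 0.103 ]
[0.5235 0.164  0.018 ]
[0.5935 0.0469 0.018 ]
-164.0 -152.0 -176.0 -166.0 -157.0 -168.0 -160.0 -169.0 -162.0 -170.0 -164.0 -158.0 -171.0 -165.0 -160.0 -167.0 -161.0 -168.0 -163.0 -158.0 -168.0 -164.0
```

```bash
python3 - <<'E'
from h import *
hub=(.4843,.0615)
p=at(hub,15.7,.037,.024,.15,-90); q=p[:]; q[2]=.082
print(p,rows((.182,.65,.188,-15.63),[p,q]))
c=q
print(rows(c,[at(hub,15.7-a,.037,t,.082,-90) for a,t in [(0,.018),(0,.015)]+[(4.5*i,.0125) for i in range(0,20)]]))
E
```

```text
[np.float64(0.513425183914359), np.float64(0.09461681841534245), 0.15, -74.3] [[0, np.float64(0.4688), np.float64(0.4456), 0.038, 0, 0, 58.7], [0, np.float64(0.4688), np.float64(0.4456), 0.106, 0, 0, 58.7]]
[[0, np.float64(0.006), np.float64(0.0), 0.0, 0, 0, 0.0], [0, np.float64(0.009), np.float64(0.0), 0.0, 0, 0, 0.0], [0, np.float64(0.0115), np.float64(0.0), 0.0, 0, 0, 0.0], [0, np.float64(0.0144), np.float64(-0.0009), 0.0, 0, 0, 4.5], [0, np.float64(0.0174), np.float64(-0.0015), 0.0, 0, 0, 9.0], [0, np.float64(0.0205), np.float64(-0.0019), 0.0, 0, 0, 13.5], [0, np.float64(0.0235), np.float64(-0.0021), 0.0, 0, 0, 18.0], [0, np.float64(0.0266), np.float64(-0.002), 0.0, 0, 0, 22.5], [0, np.float64(0.0297), np.float64(-0.0016), 0.0, 0, 0, 27.0], [0, np.float64(0.0327), np.float64(-0.0011), 0.0, 0, 0, 31.5], [0, np.float64(0.0356), np.float64(-0.0003), 0.0, 0, 0, 36.0], [0, np.float64(0.0385), np.float64(0.0007), 0.0, 0, 0, 40.5], [0, np.float64(0.0413), np.float64(0.002), 0.0, 0, 0, 45.0], [0, np.float64(0.044), np.float64(0.0035), 0.0, 0, 0, 49.5], [0, np.float64(0.0466), np.float64(0.0051), 0.0, 0, 0, 54.0], [0, np.float64(0.049), np.float64(0.007), 0.0, 0, 0, 58.5], [0, np.float64(0.0513), np.float64(0.0091), 0.0, 0, 0, 63.0], [0, np.float64(0.0534), np.float64(0.0113), 0.0, 0, 0, 67.5], [0, np.float64(0.0553), np.float64(0.0137), 0.0, 0, 0, 72.0], [0, np.float64(0.0571), np.float64(0.0162), 0.0, 0, 0, 76.5], [0, np.float64(0.0586), np.float64(0.0189), 0.0, 0, 0, 81.0], [0, np.float64(0.0599), np.float64(0.0216), 0.0, 0, 0, 85.5]]
```

Call:
jog_arm(
  plan=[
    [[0,0.4688,0.4456,0,0,0,58.7],[0,0.4688,0.4456,0,0,0,58.7],[0,0.4688,0.4456,0,0,0,58.7],[0,0.4688,0.4456,0,0,0,58.7],[0,0.4688,0.4456,0,0,0,58.7],[0,0.4688,0.4456,0,0,0,58.7],[0,0.4688,0.4456,0,0,0,58.7],[0,0.4688,0.4456,0,0,0,58.7],[0,0.4688,0.4456,0,0,0,58.7],[0,0.4688,0.4456,0,0,0,58.7],[0,0.4688,0.4456,0,0,0,58.7],[0,0.4688,0.4456,0,0,0,58.7],[0,0.4688,0.4456,0,0,0,58.7],[0,0.4688,0.4456,0,0,0,58.7],[0,0.4688,0.4456,0,0,0,58.7],[0,0.4688,0.4456,0,0,0,58.7],[0,0.4688,0.4456,0.038,0,0,58.7],[0,0.4688,0.4456,0.038,0,0,58.7]],
  ],
)

```text
clock: 2.55
tool_pos: [0.5113, 0.0939, 0.1479]
orientation: [179.7, -0.0, -74.3]
force: [0.6, -0.9, 0.3]
opening: 0.0002
gripper_force: 0.0
```

```bash
python3 - <<'E'
from h import *
o=ctrl.get_obs(); print(o['joint_pos'].round(1),o['tool_pos'],o['orientation'],o['force'],o['opening'])
s=snap('scene'); save(s,'scene2.png',(210,90,310,195),5.5)
E
```

```text
[ 32.    7.9 -21.8  -0.  -60.5 -16.3] [0.51131106 0.09392935 0.14787099] [ 1.79713713e+02 -4.31459207e-02 -7.43329383e+01] [ 0.551066   -0.89324135  0.28899115] 0.00016490664334510043
```

View pics/scene2.png

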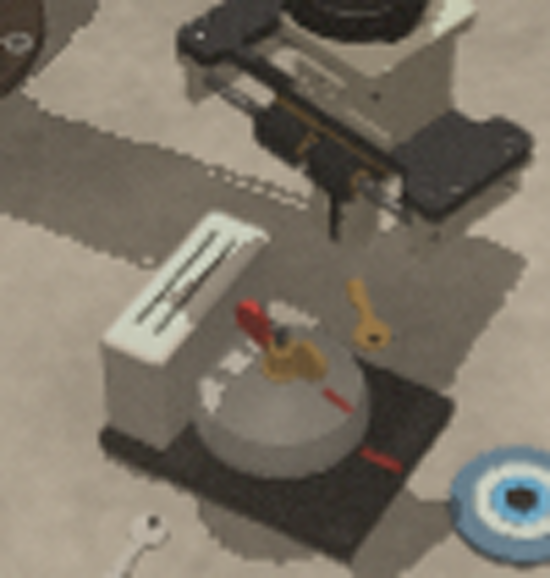

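Scene view: the gripper is shut and hovers beside the nut. The nut, line and keys are where they were. Descending next, in the commanded frame (yaw -74.3).

Call:
jog_arm(
  plan=[
    [[0,0,0,0.02,0,0,0],[0,0,0,0.04,0,0,0],[0,0,0,0.055,0,0,0],[0,0,0,0.066,0,0,0],[0,0,0,0.066,0,0,0],[0,0,0,0.066,0,0,0]],
  ],
)

```text
clock: 3.35
tool_pos: [0.5138, 0.0947, 0.0846]
orientation: [-180.0, -0.0, -74.3]
force: [-0.6, 0.4, -0.4]
opening: 0.0007
gripper_force: 0.0
```

```bash
python3 - <<'E'
from h import *
s=snap('scene'); save(s,'scene3.png',(210,90,310,195),5.5)
E
```

```text
(no output)
```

View pics/scene3.png

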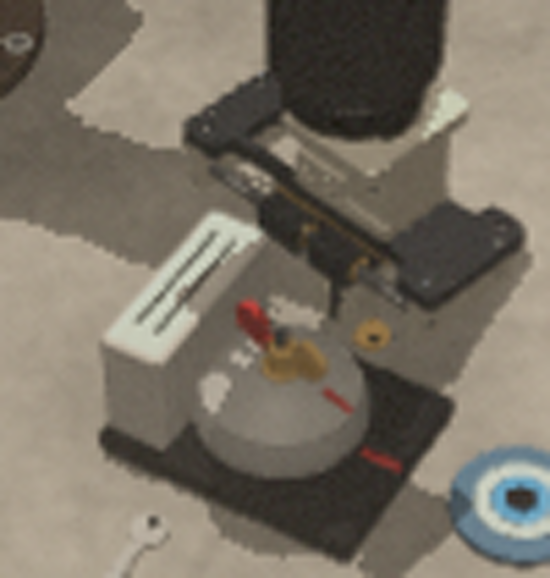

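```bash
python3 - <<'E'
from h import *
s=snap('scene'); p=proj(s,ctrl.get_obs()['tool_pos']); print(p,(p-[210,90])*5.5)
hub=(.4843,.0615)
c=at(hub,15.7,.037,.024,.084,-90)
seq=[(0,.020),(0,.016),(0,.013)]+[(4*i,.0125) for i in range(1,22)]
for r in rows(c,[at(hub,15.7-a,.037,t,.082,-90) for a,t in seq]): print([float(v) for v in r])
E
```

```text
[272.15591542 154.2154381 ] [341.85753481 353.18490956]
[0.0, 0.004, 0.0, 0.002, 0.0, 0.0, 0.0]
[0.0, 0.008, 0.0, 0.002, 0.0, 0.0, 0.0]
[0.0, 0.011, 0.0, 0.002, 0.0, 0.0, 0.0]
[0.0, 0.0141, -0.0008, 0.002, 0.0, 0.0, 4.0]
[0.0, 0.0168, -0.0014, 0.002, 0.0, 0.0, 8.0]
[0.0, 0.0195, -0.0018, 0.002, 0.0, 0.0, 12.0]
[0.0, 0.0222, -0.002, 0.002, 0.0, 0.0, 16.0]
[0.0, 0.0249, -0.002, 0.002, 0.0, 0.0, 20.0]
[0.0, 0.0276, -0.0019, 0.002, 0.0, 0.0, 24.0]
[0.0, 0.0303, -0.0015, 0.002, 0.0, 0.0, 28.0]
[0.0, 0.033, -0.001, 0.002, 0.0, 0.0, 32.0]
[0.0, 0.0356, -0.0003, 0.002, 0.0, 0.0, 36.0]
[0.0, 0.0382, 0.0006, 0.002, 0.0, 0.0, 40.0]
[0.0, 0.0407, 0.0017, 0.002, 0.0, 0.0, 44.0]
[0.0, 0.0431, 0.003, 0.002, 0.0, 0.0, 48.0]
[0.0, 0.0455, 0.0044, 0.002, 0.0, 0.0, 52.0]
[0.0, 0.0477, 0.0059, 0.002, 0.0, 0.0, 56.0]
[0.0, 0.0498, 0.0077, 0.002, 0.0, 0.0, 60.0]
[0.0, 0.0518, 0.0095, 0.002, 0.0, 0.0, 64.0]
[0.0, 0.0536, 0.0115, 0.002, 0.0, 0.0, 68.0]
[0.0, 0.0553, 0.0137, 0.002, 0.0, 0.0, 72.0]
[0.0, 0.0569, 0.0159, 0.002, 0.0, 0.0, 76.0]
[0.0, 0.0583, 0.0183, 0.002, 0.0, 0.0, 80.0]
[0.0, 0.0595, 0.0207, 0.002, 0.0, 0.0, 84.0]
```

Call:
jog_arm(
  plan=[
    [[0,0.004,0,0.002,0,0,0],[0,0.008,0,0.002,0,0,0],[0,0.011,0,0.002,0,0,0],[0,0.0141,-0.0008,0.002,0,0,4],[0,0.0168,-0.0014,0.002,0,0,8],[0,0.0195,-0.0018,0.002,0,0,12],[0,0.0222,-0.002,0.002,0,0,16],[0,0.0249,-0.002,0.002,0,0,20],[0,0.0276,-0.0019,0.002,0,0,24],[0,0.0303,-0.0015,0.002,0,0,28]],
  ],
)

```text
clock: 4.7
tool_pos: [0.523, 0.0655, 0.082]
orientation: [-180.0, -0.0, -102.5]
force: [-1.2, -0.1, -0.8]
opening: 0.0004
gripper_force: 0.0
```

```bash
python3 - <<'E'
from h import *
s=snap('scene'); save(s,'scene4.png',(210,90,310,195),5.5)
for n,b in(('top',(195,180,300,270)),('scene',(220,125,300,195))):
    s=snap(n)
    for k,m in masks(s,b).items():
        for a in blobs(m): print(n,k,a,'z.087',onz(s,*a[1],.087).round(4)[:2])
hub=(.4843,.0615)
c=at(hub,15.7-28,.037,.0125,.082,-90); print(c)
for i in range(1,15):print([float(v) for v in rows(c,[at(hub,15.7-28-4*i,.037,.0125,.082,-90)])[0]])
E
```

```text
top brass (np.int32(5), [204.4, 246.0], [203, 245, 4, 3]) z.087 [0.4278 0.15  ]
scene red (np.int32(20), [255.6, 147.6], [253, 145, 6, 7]) z.087 [0.463  0.0602]
scene red (np.int32(10), [279.4, 173.5], [276, 172, 7, 4]) z.087 [0.5981 0.0726]
[np.float64(0.5231135660825419), np.float64(0.06583094538826666), 0.082, -102.3]
[0.0, 0.0026, -0.0008, 0.0, 0.0, 0.0, 4.0]
[0.0, 0.0053, -0.0014, 0.0, 0.0, 0.0, 8.0]
[0.0, 0.008, -0.0018, 0.0, 0.0, 0.0, 12.0]
[0.0, 0.0107, -0.002, 0.0, 0.0, 0.0, 16.0]
[0.0, 0.0134, -0.002, 0.0, 0.0, 0.0, 20.0]
[0.0, 0.0161, -0.0019, 0.0, 0.0, 0.0, 24.0]
[0.0, 0.0188, -0.0015, 0.0, 0.0, 0.0, 28.0]
[0.0, 0.0215, -0.001, 0.0, 0.0, 0.0, 32.0]
[0.0, 0.0241, -0.0003, 0.0, 0.0, 0.0, 36.0]
[0.0, 0.0267, 0.0006, 0.0, 0.0, 0.0, 40.0]
[0.0, 0.0292, 0.0017, 0.0, 0.0, 0.0, 44.0]
[0.0, 0.0316, 0.003, 0.0, 0.0, 0.0, 48.0]
[0.0, 0.034, 0.0044, 0.0, 0.0, 0.0, 52.0]
[0.0, 0.0362, 0.0059, 0.0, 0.0, 0.0, 56.0]
```

View pics/scene4.png

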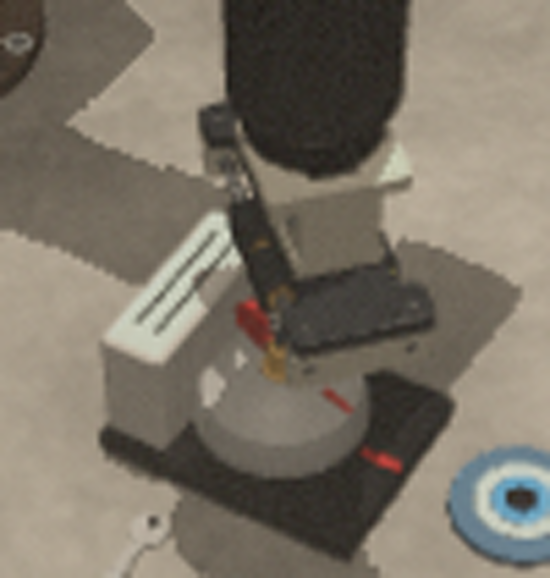

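The scene view shows the gripper at the front of the nut with the brass wing hidden. The chime and line haven't moved. Continuing the stroke.

Call:
jog_arm(
  plan=[
    [[0,0.0026,-0.0008,0,0,0,4],[0,0.0053,-0.0014,0,0,0,8],[0,0.008,-0.0018,0,0,0,12],[0,0.0107,-0.002,0,0,0,16],[0,0.0134,-0.002,0,0,0,20],[0,0.0161,-0.0019,0,0,0,24],[0,0.0188,-0.0015,0,0,0,28],[0,0.0215,-0.001,0,0,0,32],[0,0.0241,-0.0003,0,0,0,36],[0,0.0267,0.0006,0,0,0,40],[0,0.0292,0.0017,0,0,0,44],[0,0.0316,0.003,0,0,0,48],[0,0.034,0.0044,0,0,0,52],[0,0.0362,0.0059,0,0,0,56],[0,0.0362,0.0059,0,0,0,56]],
  ],
)

```text
clock: 6.72
tool_pos: [0.5094, 0.0317, 0.082]
orientation: [-180.0, 0.0, -158.2]
force: [0.1, -0.2, -0.5]
opening: 0.0007
gripper_force: 0.0
```

```bash
python3 - <<'E'
from h import *
for n,b in(('top',(195,180,300,270)),('scene',(220,125,300,195))):
    s=snap(n)
    for k,m in masks(s,b).items():
        for a in blobs(m): print(n,k,a,'z.087',onz(s,*a[1],.087).round(4)[:2])
save(s,'scene5.png',(210,90,310,195),5.5)
print(ctrl.get_obs()['joint_pos'])
E
```

```text
top red (np.int32(5), [241.6, 236.2], [241, 235, 2, 3]) z.087 [0.455  0.0551]
scene red (np.int32(12), [278.9, 173.2], [276, 171, 7, 5]) z.087 [0.5962 0.0719]
[ 2.56374777e+01  1.07552452e+01 -2.81495559e+01  3.82827395e-03
 -5.10825628e+01 -9.38281315e+01]
```

View pics/scene5.png

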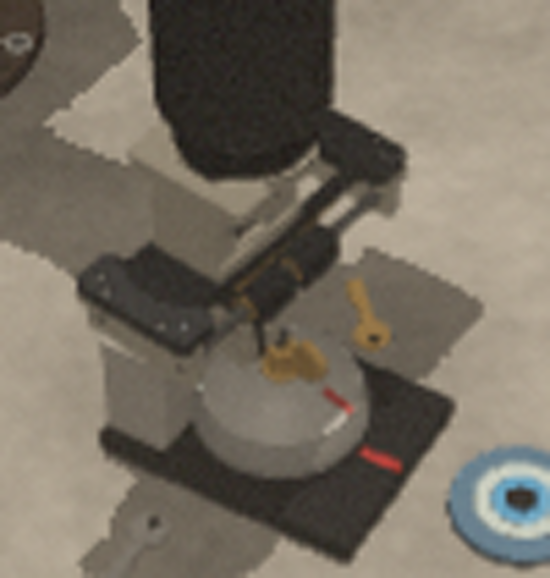

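The scene view shows the brass wing still at crop (300,360), so the sweep passed outside it: the closed fingertips are much thinner than 42 mm. I'll go back and repeat at radius 25 mm.

```bash
python3 - <<'E'
from h import *
hub=(.4843,.0615); P=lambda r:[float(v) for v in r]
c=at(hub,15.7-84,.037,.0125,.082,-90)
q=at(hub,15.7,.025,.024,.13,-90); print(P(q),P(rows(c,[q])[0]))
q[2]=.082
for a,t in [(0,.024),(0,.020),(0,.016),(0,.013)]+[(4*i,.0125) for i in range(1,22)]: print(P(rows(q,[at(hub,15.7-a,.025,t,.082,-90)])[0]))
E
```

```text
[0.5018728829572413, 0.09136961306363209, 0.13, -74.3] [0.0, -0.0149, 0.0583, -0.048, 0.0, 0.0, -84.0]
[0.0, 0.0, -0.0, 0.0, 0.0, 0.0, 0.0]
[0.0, 0.004, 0.0, 0.0, 0.0, 0.0, 0.0]
[0.0, 0.008, 0.0, 0.0, 0.0, 0.0, 0.0]
[0.0, 0.011, 0.0, 0.0, 0.0, 0.0, 0.0]
[0.0, 0.0133, -0.0008, 0.0, 0.0, 0.0, 4.0]
[0.0, 0.0151, -0.0015, 0.0, 0.0, 0.0, 8.0]
[0.0, 0.017, -0.0021, 0.0, 0.0, 0.0, 12.0]
[0.0, 0.0189, -0.0025, 0.0, 0.0, 0.0, 16.0]
[0.0, 0.0208, -0.0028, 0.0, 0.0, 0.0, 20.0]
[0.0, 0.0227, -0.0029, 0.0, 0.0, 0.0, 24.0]
[0.0, 0.0247, -0.0029, 0.0, 0.0, 0.0, 28.0]
[0.0, 0.0266, -0.0028, 0.0, 0.0, 0.0, 32.0]
[0.0, 0.0286, -0.0026, 0.0, 0.0, 0.0, 36.0]
[0.0, 0.0305, -0.0022, 0.0, 0.0, 0.0, 40.0]
[0.0, 0.0324, -0.0017, 0.0, 0.0, 0.0, 44.0]
[0.0, 0.0342, -0.001, 0.0, 0.0, 0.0, 48.0]
[0.0, 0.036, -0.0002, 0.0, 0.0, 0.0, 52.0]
[0.0, 0.0377, 0.0007, 0.0, 0.0, 0.0, 56.0]
[0.0, 0.0394, 0.0017, 0.0, 0.0, 0.0, 60.0]
[0.0, 0.041, 0.0028, 0.0, 0.0, 0.0, 64.0]
[0.0, 0.0425, 0.004, 0.0, 0.0, 0.0, 68.0]
[0.0, 0.0439, 0.0054, 0.0, 0.0, 0.0, 72.0]
[0.0, 0.0452, 0.0068, 0.0, 0.0, 0.0, 76.0]
[0.0, 0.0464, 0.0083, 0.0, 0.0, 0.0, 80.0]
[0.0, 0.0476, 0.01, 0.0, 0.0, 0.0, 84.0]
```

Call:
jog_arm(
  plan=[
    [[0,0,0,-0.02,0,0,0],[0,0,0,-0.048,0,0,0],[0,0,0,-0.048,0,0,0]],
  ],
)

```text
clock: 7.2
tool_pos: [0.511, 0.0323, 0.1321]
orientation: [-180.0, 0.2, -158.2]
force: [0.2, 0.1, -0.3]
opening: 0.0003
gripper_force: 0.0
```

Call:
jog_arm(
  plan=[
    [[0,-0.0149,0.0583,0,0,0,-84],[0,-0.0149,0.0583,0,0,0,-84],[0,-0.0149,0.0583,0,0,0,-84],[0,-0.0149,0.0583,0,0,0,-84],[0,-0.0149,0.0583,0,0,0,-84],[0,-0.0149,0.0583,0,0,0,-84],[0,-0.0149,0.0583,0,0,0,-84],[0,-0.0149,0.0583,0,0,0,-84],[0,-0.0149,0.0583,0,0,0,-84],[0,-0.0149,0.0583,0,0,0,-84],[0,-0.0149,0.0583,0,0,0,-84],[0,-0.0149,0.0583,0.015,0,0,-84],[0,-0.0149,0.0583,0.03,0,0,-84],[0,-0.0149,0.0583,0.048,0,0,-84],[0,-0.0149,0.0583,0.048,0,0,-84],[0,-0.0149,0.0583,0.048,0,0,-84]],
  ],
)

```text
clock: 9.2
tool_pos: [0.5019, 0.0913, 0.0819]
orientation: [180.0, -0.0, -74.3]
force: [0.7, 0.6, 0.2]
opening: 0.0002
gripper_force: 0.0
```

Call:
jog_arm(
  plan=[
    [[0,0.004,0,0,0,0,0],[0,0.008,0,0,0,0,0],[0,0.011,0,0,0,0,0],[0,0.0133,-0.0008,0,0,0,4],[0,0.0151,-0.0015,0,0,0,8],[0,0.017,-0.0021,0,0,0,12],[0,0.0189,-0.0025,0,0,0,16],[0,0.0208,-0.0028,0,0,0,20],[0,0.0227,-0.0029,0,0,0,24],[0,0.0247,-0.0029,0,0,0,28],[0,0.0266,-0.0028,0,0,0,32],[0,0.0266,-0.0028,0,0,0,32]],
  ],
)

```text
clock: 10.7
tool_pos: [0.5117, 0.0663, 0.0821]
orientation: [-180.0, 0.0, -106.3]
force: [0.7, 0.4, -0.7]
opening: 0.0003
gripper_force: 0.0
```

```bash
python3 - <<'E'
from h import *
s=snap('scene'); save(s,'scene6.png',(230,120,300,190),8)
for k,m in masks(s,(220,125,300,195)).items():
    for a in blobs(m): print(k,a,'z.087',onz(s,*a[1],.087).round(4)[:2])
E
```

```text
red (np.int32(10), [255.4, 146.5], [254, 145, 4, 4]) z.087 [0.4583 0.0621]
red (np.int32(14), [279.0, 173.1], [276, 171, 7, 5]) z.087 [0.596  0.0724]
```

View pics/scene6.png

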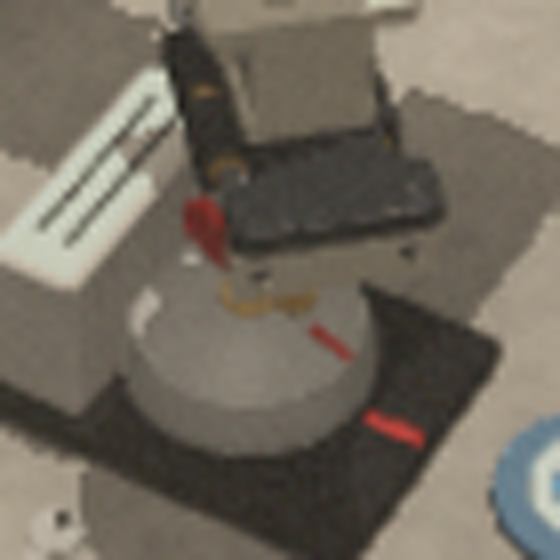

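The scene view still shows the brass wing, at crop (270,295), with no fingertip against it. I'll work out numerically where the finger really is, since there's only one picture left to view.

```bash
python3 - <<'E'
from h import *
o=ctrl.get_obs(); T=o['tool_pos']; print(T)
ref=cv2.imread('pics/scene0.png'); ref=cv2.resize(ref,(512,384),interpolation=cv2.INTER_AREA)[:,:,::-1].astype(int)
s=snap('scene'); im=s['image'].astype(int)
for dz in np.arange(-.02,.13,.01):
    p=proj(s,T+[0,0,dz]); u,v=p.round().astype(int); print(round(dz,3),p.round(1),(p-[230,120]).round(1)*8,im[v,u],ref[v,u])
d=np.abs(im-ref).max(2)
print('diff u 250..285, v 135..168'); 
for v in range(138,170): print(v,' '.join('%3d'%x for x in d[v,250:288]))
t=snap('top'); p=proj(t,T); print('top',p)
E
```

```text
[0.51168903 0.06640209 0.0820656 ]
-0.02 [264.3 161.5] [274.4 332. ] [128 120 110] [144 136 124]
-0.01 [264.3 159.5] [274.4 316. ] [120 111 100] [126 118 103]
0.0 [264.3 157.4] [274.4 299.2] [106  91  66] [109  89  61]
0.01 [264.3 155.4] [274.4 283.2] [111 101  86] [101  83  53]
0.02 [264.4 153.3] [275.2 266.4] [111 102  85] [116  93  62]
0.03 [264.4 151.2] [275.2 249.6] [69 64 57] [171 158 137]
0.04 [264.4 149.1] [275.2 232.8] [68 63 60] [163 155 140]
0.05 [264.4 146.9] [275.2 215.2] [69 66 60] [158 147 130]
0.06 [264.5 144.7] [276.  197.6] [67 63 56] [160 149 131]
0.07 [264.5 142.5] [276. 180.] [67 64 57] [159 148 130]
0.08 [264.5 140.3] [276.  162.4] [52 48 44] [160 149 131]
0.09 [264.5 138. ] [276. 144.] [52 49 44] [163 152 135]
0.1 [264.6 135.7] [276.8 125.6] [109  98  86] [163 152 135]
0.11 [264.6 133.4] [276.8 107.2] [111 102  85] [165 154 136]
0.12 [264.6 131.1] [276.8  88.8] [110 100  86] [168 156 138]
diff u 250..285, v 135..168
138  59  64  59  90  91  55  47  51  62 100 109 109 108 107 113 111 110 103 110 104 106 105 100 100 103 108 104 102  95 104  71  61  59  54  54  56
[... 4176 characters left out ...]
  20  13  17   9   9   1   1   9   3   3   3
166  43  52  53  50  52  55  57  56  59  61  66  68  69  66  63  63  58  58  55  56  52  52  38  23  18  19  17  12  10  13   7   1   4   1   5   9   2   3
167  34  45  48  51  50  53  55  56  58  58  63  64  63  65  64  61  56  55  56  53  48  43  26  20  18  20  11  13   6  11   4   6   7   4   5  10   3   5
168  17  24  36  41  50  51  51  55  58  61  62  62  60  62  59  61  59  55  46  42  28  19  23  17  21  16   4  11   7   2   5   2   8   9   7   3   3   2
169   9  17  21  25  38  43  46  50  55  59  58  57  58  58  54  52  51  43  24  20  19  18  17  15  13   8   8   8   2   7   2   5   8   4   2   6   5   5
top [237.98185278 214.17646309]
```

```bash
python3 - <<'E'
from h import *
hub=(.4843,.0615); P=lambda r:[float(v) for v in r]
c=at(hub,15.7-32,.025,.0125,.082,-90); print(P(c))
print(P(rows(c,[(.57,.065,.082,-74.3)])[0]))
E
```

```text
[0.5118034661608896, 0.06648089842667014, 0.082, -106.3]
[0.0, -0.0149, -0.0563, 0.0, 0.0, 0.0, -32.0]
```

Call:
jog_arm(
  plan=[
    [[0,-0.003,0,-0.02,0,0,0],[0,-0.003,0,-0.048,0,0,0],[0,-0.0149,-0.0563,-0.048,0,0,-32],[0,-0.0149,-0.0563,-0.048,0,0,-32],[0,-0.0149,-0.0563,-0.048,0,0,-32],[0,-0.0149,-0.0563,-0.02,0,0,-32],[0,-0.0149,-0.0563,0,0,0,-32],[0,-0.0149,-0.0563,0.022,0,0,-32],[0,-0.0149,-0.0563,0.022,0,0,-32],[0,-0.0149,-0.0563,0.022,0,0,-32]],
  ],
)

```text
clock: 12.1
tool_pos: [0.5704, 0.0652, 0.0607]
orientation: [-180.0, -0.0, -74.3]
force: [-0.1, -0.0, -0.2]
opening: 0.0008
gripper_force: 0.0
```

```bash
python3 - <<'E'
from h import *
T=ctrl.get_obs()['tool_pos']; out=[]
for n,b in(('scene',(225,110,315,200)),('top',(180,150,270,240))):
    s=snap(n); im=s['image'][:,:,::-1].copy(); k=4.4
    c=cv2.resize(im[b[1]:b[3],b[0]:b[2]],None,fx=k,fy=k,interpolation=cv2.INTER_CUBIC)
    c=np.clip(c.astype(float)*1.5,0,255).astype(np.uint8)
    for dz in (0,.019,.066):
        p=((proj(s,T+[0,0,dz])-[b[0],b[1]]+.5)*k).astype(int); cv2.drawMarker(c,tuple(int(x) for x in p),(255,0,255),cv2.MARKER_CROSS,8,1); print(n,dz,p)
    p=((proj(s,[.4843,.0615,.094])-[b[0],b[1]]+.5)*k).astype(int); cv2.drawMarker(c,tuple(int(x) for x in p),(255,255,0),cv2.MARKER_CROSS,8,1)
    out.append(c)
im=np.hstack(out); print(im.shape); cv2.imwrite('pics/comp.png',im)
E
```

```text
scene 0 [212 282]
scene 0.019 [213 266]
scene 0.066 [214 223]
top 0 [264 189]
top 0.019 [262 186]
top 0.066 [257 177]
(396, 792, 3)
```

View pics/comp.png

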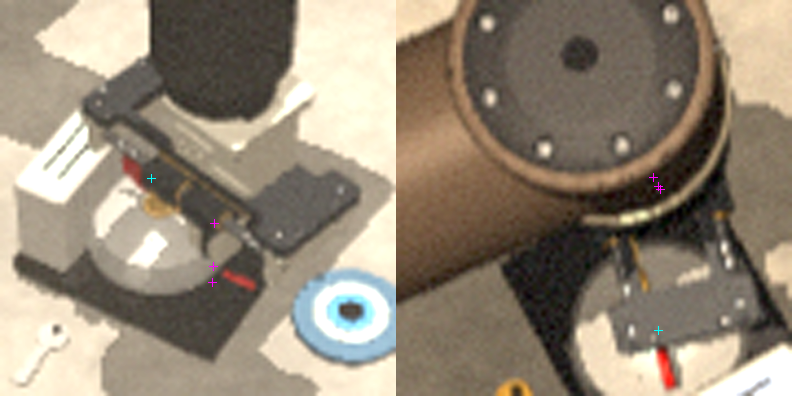

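The composite shows the hand beside the chime. The finger ends at about scene (213,255), while the projected TCP cross is at (212,282) on bare black plate. So the closed fingertips look about 25–30 mm higher than the TCP; I'll check that with numbers.

```bash
python3 - <<'E'
from h import *
o=ctrl.get_obs();T=o['tool_pos']
ref=cv2.imread('pics/scene0.png'); ref=cv2.resize(ref,(512,384),interpolation=cv2.INTER_AREA)[:,:,::-1].astype(int)
s=snap('scene'); im=s['image'].astype(int)
for dz in (0,.019,.03,.066): print(dz,proj(s,T+[0,0,dz]).round(1))
print('u',list(range(264,284)))
for v in range(155,180): print(v,' '.join('%3d/%3d'%(im[v,u].mean(),ref[v,u].mean()) for u in range(264,284)))
E
```

```text
0 [272.8 173.7]
0.019 [273. 170.]
0.03 [273.1 167.7]
0.066 [273.4 160.2]
u [264, 265, 266, 267, 268, 269, 270, 271, 272, 273, 274, 275, 276, 277, 278, 279, 280, 281, 282, 283]
155  48/ 79  58/ 80  44/ 89  45/116  49/141  49/147  47/158  49/158  47/157  45/153  45/114  57/ 89  61/115  50/135  40/143  46/145  63/143  69/138  67/139  64/139
156  54/ 80  54/ 80  46/ 81  44/ 89  46/117  46/136  46/159  48/159  51/157  47/156  48/141  48/ 88  50/ 61  53/ 78  48/108  51/124  43/128  52/133  64/139  63/141
157  78/ 86  75/ 81  45/ 80  42/ 83  48/100  45/126  48/159  52/161  41/157  52/157  46/155  52/126  58/ 59  49/ 53  54/ 57  55/ 66  48/ 83  44/109  49/129  60/136
158 106/102 103/102  64/ 95  37/ 99  44/115  45/145  41/160  47/161  48/160  52/158  51/162  60/154  75/ 75  65/ 53  47/ 52  43/ 53  67/ 55  52/ 60  45/ 80  48/104
159 122/115 142/130 126/129  68/136  53/146  45/158  46/163  38/163  50/161  51/161  52/163  77/158  72/ 90  63/ 57  49/ 54  67/ 51  80/ 52  73/ 55  39/ 53  41/ 61
160 116/114 122/121 159/153 103/163  75/153  53/142  46/157  42/165  43/163  45/162  60/162  63/152  70/
[... 2475 characters left out ...]
/ 55  46/ 58  51/ 61  61/ 73  66/ 74  47/ 53
176  84/ 79  71/ 68  61/ 62  49/ 56  43/ 54  44/ 50  49/ 50  45/ 55  44/ 54  44/ 54  43/ 53  48/ 55  46/ 56  45/ 54  45/ 53  45/ 55  46/ 55  41/ 55  49/ 49  43/ 53
177  47/ 53  46/ 50  43/ 49  45/ 50  43/ 54  43/ 54  45/ 55  45/ 57  43/ 57  45/ 58  39/ 54  43/ 54  48/ 57  44/ 57  46/ 54  46/ 57  42/ 54  41/ 50  40/ 50  56/ 72
178  49/ 56  46/ 55  43/ 57  43/ 54  47/ 53  45/ 57  45/ 58  47/ 53  41/ 56  42/ 58  45/ 55  47/ 54  47/ 56  43/ 55  45/ 54  46/ 54  43/ 50  46/ 48  50/ 61  80/104
179  45/ 58  45/ 57  47/ 56  49/ 53  42/ 56  46/ 58  47/ 58  46/ 54  42/ 55  46/ 57  47/ 57  44/ 55  44/ 54  44/ 54  49/ 54  44/ 53  39/ 50  47/ 50  72/ 87 102/138
```

Call:
jog_arm(
  plan=[
    [[0,0.0842,-0.0594,0,0,0,0],[0,0.0842,-0.0594,0,0,0,0],[0,0.0842,-0.0594,0.02,0,0,0],[0,0.0842,-0.0594,0.04,0,0,0],[0,0.0842,-0.0594,0.05,0,0,0],[0,0.0842,-0.0594,0.055,0,0,0],[0,0.0842,-0.0594,0.055,0,0,0],[0,0.0842,-0.0594,0.055,0,0,0]],
  ],
)

```text
clock: 13.25
tool_pos: [0.6503, 0.0002, 0.0058]
orientation: [-179.9, -0.0, -74.3]
force: [0.3, -0.1, 0.3]
opening: 0.0005
gripper_force: 0.0
```

Call:
jog_arm(
  plan=[
    [[0,0,0,0.003,0,0,0],[0,0,0,0.006,0,0,0],[0,0,0,0.008,0,0,0],[0,0,0,0.008,0,0,0]],
  ],
)

```text
clock: 13.75
tool_pos: [0.6496, -0.0001, -0.0034]
orientation: [180.0, -0.0, -74.3]
force: [0.6, -0.1, 0.1]
opening: 0.0002
gripper_force: 0.0
```

No contact below z=0, so the tip really is higher than reported. Probing on gently.

Call:
jog_arm(
  plan=[
    [[0,0,0,0.003,0,0,0],[0,0,0,0.006,0,0,0],[0,0,0,0.009,0,0,0],[0,0,0,0.012,0,0,0],[0,0,0,0.012,0,0,0]],
  ],
)

```text
clock: 14.38
tool_pos: [0.6495, -0.0001, -0.0154]
orientation: [180.0, 0.0, -74.3]
force: [0.4, 0.8, -0.1]
opening: 0.0006
gripper_force: 0.0
```

Call:
jog_arm(
  plan=[
    [[0,0,0,0.002,0,0,0],[0,0,0,0.004,0,0,0],[0,0,0,0.004,0,0,0]],
  ],
)

```text
clock: 14.75
tool_pos: [0.6497, -0.0001, -0.0192]
orientation: [180.0, -0.0, -74.3]
force: [-0.4, -0.2, 0.1]
opening: 0.0005
gripper_force: 0.0
```

```bash
python3 - <<'E'
from h import *
o=ctrl.get_obs();T=o['tool_pos'];print(T)
ref=cv2.imread('pics/scene0.png'); ref=cv2.resize(ref,(512,384),interpolation=cv2.INTER_AREA)[:,:,::-1].astype(int)
s=snap('scene'); im=s['image'].astype(int)
for dz in (0,.015,.03): print(dz,proj(s,T+[0,0,dz]).round(1))
u0,v0=proj(s,T+[0,0,.015]).round().astype(int)
print('u0',u0-9)
for v in range(v0-10,v0+10): print(v,' '.join('%3d/%3d'%(im[v,u].mean(),ref[v,u].mean()) for u in range(u0-9,u0+10)))
E
```

```text
[ 6.49654941e-01 -6.93250287e-05 -1.92123647e-02]
0 [267.  213.4]
0.015 [267.  210.8]
0.03 [267.1 208.2]
u0 258
201 143/150  86/151  57/150  48/149  47/150  51/149  51/149  53/147  53/148  50/147  53/148  53/149  51/150  62/151  54/150  48/149  50/150  68/149  66/149
202 102/147 101/149  80/149  56/149  46/149  49/148  48/149  48/149  54/149  49/148  60/149  74/149  62/150  64/150  59/149  63/148  51/149  52/148  61/151
203 103/146 102/147 101/151  79/150  57/148  46/147  50/149  49/148  50/149  54/150  73/147 102/146  70/148  65/150  82/150  98/148  71/146  60/147  53/151
204 104/146 103/150  99/149 101/150  85/147  57/148  49/148  45/150  50/151  54/149  85/147  76/147  78/148  68/150  85/151 101/147 101/146  89/148  66/150
205 105/148 100/150 102/148 103/147  98/147  83/148  61/150  49/151  50/150  52/148  75/149  73/148  71/149  78/148  78/151  87/147  99/147 104/147  98/149
206 105/151 107/152 102/149 102/148 103/145  96/146  78/149  50/152  51/151  48/149  74/148  88/149  74/150  76/149  75/150  85/149  99/150  99/150 100/149
207 105/152 103/152 105/150 102/147 102/146 101/147 
[... 1431 characters left out ...]
/150 103/150 104/149 107/150 106/151 104/150 105/150 103/150 108/151 107/154
217 105/150 103/150 100/147 101/144  98/144 106/146 104/147 106/149 108/152 105/153 105/152 107/151 105/151 106/153 107/152 104/151 102/152 109/154 109/154
218 104/148 105/148 103/145 101/144 104/146 102/147 103/148 104/151 107/152 108/152 110/153 107/153 107/152 111/152 105/155 108/156 109/153 107/154 107/156
219 105/149 106/149 101/146 101/146 106/148 102/149 101/151 105/151 105/152 105/152 107/152 105/153 105/152 106/153 108/154 110/156 108/156 108/156 109/157
220 103/152 102/150 105/149 105/150 108/150 105/151 106/151 103/151 106/149 104/149 102/149 105/151 105/153 108/154 106/154 109/156 111/157 108/157 109/158
```

Call:
jog_arm(
  plan=[
    [[0,0,0,0.002,0,0,0],[0,0,0,0.004,0,0,0],[0,0,0,0.004,0,0,0]],
  ],
)

```text
clock: 15.18
tool_pos: [0.6496, -0.0001, -0.0233]
orientation: [180.0, 0.0, -74.3]
force: [0.5, -0.4, 0.7]
opening: 0.0003
gripper_force: 0.0
```

Call:
jog_arm(
  plan=[
    [[0,0,0,0.002,0,0,0],[0,0,0,0.003,0,0,0],[0,0,0,0.003,0,0,0]],
  ],
)

```text
clock: 15.55
tool_pos: [0.6497, -0.0, -0.0261]
orientation: [180.0, 0.0, -74.3]
force: [0.5, 0.7, 0.4]
opening: 0.0004
gripper_force: 0.0
```

Call:
jog_arm(
  plan=[
    [[0,0,0,0.002,0,0,0],[0,0,0,0.003,0,0,0],[0,0,0,0.003,0,0,0]],
  ],
)

```text
clock: 15.92
tool_pos: [0.6497, -0.0, -0.0292]
orientation: [180.0, -0.0, -74.3]
force: [-0.4, 0.2, -0.2]
opening: 0.0004
gripper_force: 0.0
```

Call:
jog_arm(
  plan=[
    [[0,0,0,0.002,0,0,0],[0,0,0,0.002,0,0,0]],
  ],
)

```text
clock: 16.18
tool_pos: [0.6496, -0.0, -0.0312]
orientation: [180.0, 0.0, -74.3]
force: [0.3, -0.9, -0.1]
opening: 0.0004
gripper_force: 0.0
```

Call:
jog_arm(
  plan=[
    [[0,0,0,0.002,0,0,0],[0,0,0,0.003,0,0,0],[0,0,0,0.003,0,0,0]],
  ],
)

```text
clock: 16.55
tool_pos: [0.6497, -0.0, -0.0342]
orientation: [180.0, 0.0, -74.3]
force: [0.7, 0.0, 0.2]
opening: 0.0007
gripper_force: 0.0
```

Call:
jog_arm(
  plan=[
    [[0,0,0,0.002,0,0,0],[0,0,0,0.002,0,0,0]],
  ],
)

```text
clock: 16.8
tool_pos: [0.6496, -0.0001, -0.0362]
orientation: [180.0, 0.0, -74.3]
force: [0.3, 0.2, -0.8]
opening: 0.0005
gripper_force: 0.0
```

```bash
python3 - <<'E'
from h import *
o=ctrl.get_obs();T=o['tool_pos'];print(T,o['force'])
s=snap('scene'); im=s['image'].astype(int)
for z in (0,.03): print(z,proj(s,[T[0],T[1],z]).round(1))
print(256)
for v in range(198,222): print(v,' '.join('%3d'%im[v,u].mean() for u in range(256,284)))
E
```

```text
[ 6.49615341e-01 -5.52645435e-05 -3.62194454e-02] [ 0.33131221  0.214833   -0.81809837]
0 [267.1 210.1]
0.03 [267.2 204.7]
256
198  49  54  53  61  85  84  51  56  54  48  59  80 106 117 119 105 103  98  95  98  98  98  98  96  92  74  64  65
199  51  53  56  76  80  67  57  52  57  50  50  53  81  98 112 125 114 100  95 100  97  98  97  88  80  65  69  68
200  46  50  60  90  73  63  52  49  48  52  51  47  45  73  97 112 129 110 101  99  96  95  88  67  68  67  69  68
201  64  48  55  67  57  49  48  53  53  52  53  50  48  49  62  94 108 123 118  97  92  80  68  66  68  65  68  67
202 115  55  58  59  50  51  54  50  50  52  53  52  60  54  50  57  87  96 112  90  71  66  67  69  66  68  70  67
203 141  81  78  82  48  51  50  49  52  51  51  50  51  53  55  49  53  70  92  73  67  64  72  70  65  67  69  71
204  98  98 100  86  48  49  50  50  50  49  49  51  51  52  52  51  46  53  59  67  71  68  70  69  72  69  68  69
205 102 102 103 102  70  53  46  49  48  53  52  54  54  59  67  45  50  49  46  56  67  71  69  63  71  71  65  65
206 104 103 104 106 103  70  52  47  48  47  
[... 1110 characters left out ...]
  68
216 108 106 106 105 104 104 101 103 102 105 107 103 106 104 102 106 104 104 101 106 108 109  96  88  55  51  54  54
217 105 105 103 103 102 102 100  99 107 103 104 108 104 106 107 106 106 104 107 107 105 107  99 100  92  84  67  82
218 107 106 104 104 101 102  98 103 101 106 108 106 106 108 107 109 106 107 107 107 111 109  99 101 104 120  98  99
219 105 108 105 107 102 102 102 104 106 105 104 106 105 104 107 105 109 107 108 109 106 107 100 100 100  98  99 103
220 107 110 106 105 103 105 106 108 105 105 104 105 102 105 106 106 106 111 110 111 111 109 105  99  99  99 102 109
221 108 109 106 107 109 107 105 108 105 105 102 104 102 105 104 105 108 106 107 111 110 112 117  93 103 103 106 106
```

Call:
jog_arm(
  plan=[
    [[0,0,0,0.002,0,0,0],[0,0,0,0.002,0,0,0]],
  ],
)

```text
clock: 17.1
tool_pos: [0.6498, -0.0, -0.0381]
orientation: [180.0, -0.0, -74.3]
force: [0.3, 0.1, -0.4]
opening: 0.0004
gripper_force: 0.0
```

Call:
jog_arm(
  plan=[
    [[0,0,0,0.002,0,0,0],[0,0,0,0.002,0,0,0]],
  ],
)

```text
clock: 17.35
tool_pos: [0.6498, -0.0, -0.0383]
orientation: [-180.0, -0.0, -74.3]
force: [-6.0, 0.4, 13.6]
opening: -0.0
gripper_force: 7.0
```

Call:
jog_arm(
  plan=[
    [[0,0,0,0.002,0,0,0],[0,0,0,0.002,0,0,0]],
  ],
)

```text
clock: 17.6
tool_pos: [0.6499, -0.0, -0.0384]
orientation: [-179.9, -0.0, -74.3]
force: [-11.9, 2.1, 29.3]
opening: 0.0005
gripper_force: 14.5
```

Contact at reported z = -0.038, so the fingertip is 38 mm above the reported TCP. Every earlier sweep passed over the nut and touched nothing. I'll redo the stroke with the command z lowered by 38 mm (tip at 84 mm means z = 0.046).

Call:
jog_arm(
  plan=[
    [[0,0,0,-0.03,0,0,0],[0,0,0,-0.08,0,0,0],[0,0,0,-0.142,0,0,0],[0,-0.05,0.04,-0.142,0,0,0],[0,-0.09,0.075,-0.142,0,0,0],[0,-0.1301,0.1049,-0.142,0,0,0],[0,-0.1301,0.1049,-0.142,0,0,0],[0,-0.1301,0.1049,-0.142,0,0,0],[0,-0.1301,0.1049,-0.12,0,0,0],[0,-0.1301,0.1049,-0.105,0,0,0],[0,-0.1301,0.1049,-0.095,0,0,0],[0,-0.1301,0.1049,-0.088,0,0,0],[0,-0.1301,0.1049,-0.088,0,0,0],[0,-0.1301,0.1049,-0.088,0,0,0]],
  ],
)

```text
clock: 19.35
tool_pos: [0.514, 0.0971, 0.0464]
orientation: [-180.0, 0.0, -74.3]
force: [0.4, -0.6, -0.6]
opening: 0.0004
gripper_force: 0.0
```

```bash
python3 - <<'E'
from h import *
hub=(.4843,.0615); P=lambda r:[float(v) for v in r]
q=at(hub,15.7,.038,.026,.046,-90)
for a,t in [(0,.022),(0,.018),(0,.015),(0,.013)]+[(4*i,.0125) for i in range(1,23)]: print(P(rows(q,[at(hub,15.7-a,.038,t,.046,-90)])[0]))
for n,b in(('top',(195,180,300,270)),('scene',(220,125,300,195))):
    s=snap(n)
    for k,m in masks(s,b).items():
        for a in blobs(m): print(n,k,a,'z.087',onz(s,*a[1],.087).round(4)[:2])
E
```

```text
[0.0, 0.004, -0.0, 0.0, 0.0, 0.0, 0.0]
[0.0, 0.008, 0.0, 0.0, 0.0, 0.0, 0.0]
[0.0, 0.011, 0.0, 0.0, 0.0, 0.0, 0.0]
[0.0, 0.013, -0.0, 0.0, 0.0, 0.0, 0.0]
[0.0, 0.0162, -0.0008, 0.0, 0.0, 0.0, 4.0]
[0.0, 0.0189, -0.0014, 0.0, 0.0, 0.0, 8.0]
[0.0, 0.0217, -0.0018, 0.0, 0.0, 0.0, 12.0]
[0.0, 0.0245, -0.002, 0.0, 0.0, 0.0, 16.0]
[0.0, 0.0273, -0.002, 0.0, 0.0, 0.0, 20.0]
[0.0, 0.03, -0.0018, 0.0, 0.0, 0.0, 24.0]
[0.0, 0.0328, -0.0014, 0.0, 0.0, 0.0, 28.0]
[0.0, 0.0355, -0.0008, 0.0, 0.0, 0.0, 32.0]
[0.0, 0.0382, -0.0001, 0.0, 0.0, 0.0, 36.0]
[0.0, 0.0409, 0.0009, 0.0, 0.0, 0.0, 40.0]
[0.0, 0.0434, 0.002, 0.0, 0.0, 0.0, 44.0]
[0.0, 0.0459, 0.0033, 0.0, 0.0, 0.0, 48.0]
[0.0, 0.0482, 0.0048, 0.0, 0.0, 0.0, 52.0]
[0.0, 0.0505, 0.0064, 0.0, 0.0, 0.0, 56.0]
[0.0, 0.0527, 0.0082, 0.0, 0.0, 0.0, 60.0]
[0.0, 0.0547, 0.0101, 0.0, 0.0, 0.0, 64.0]
[0.0, 0.0566, 0.0122, 0.0, 0.0, 0.0, 68.0]
[0.0, 0.0583, 0.0144, 0.0, 0.0, 0.0, 72.0]
[0.0, 0.0598, 0.0167, 0.0, 0.0, 0.0, 76.0]
[0.0, 0.0613, 0.0191, 0.0, 0.0, 0.0, 80.0]
[0.0, 0.0625, 0.0216, 0.0, 0.0, 0.0, 84.0]
[0.0, 0.0635, 0.0242, 0.0, 0.0, 0.0, 88.0]
top brass (np.int32(7), [206.3, 240.9], [205, 239, 4, 5]) z.087 [0.4409 0.1456]
scene red (np.int32(14), [255.6, 146.6], [253, 145, 6, 4]) z.087 [0.459  0.0624]
scene red (np.int32(9), [279.3, 173.3], [276, 172, 7, 4]) z.087 [0.5972 0.0728]
```

Call:
jog_arm(
  plan=[
    [[0,0.004,0,0,0,0,0],[0,0.008,0,0,0,0,0],[0,0.011,0,0,0,0,0],[0,0.013,0,0,0,0,0],[0,0.0162,-0.0008,0,0,0,4],[0,0.0189,-0.0014,0,0,0,8],[0,0.0217,-0.0018,0,0,0,12],[0,0.0245,-0.002,0,0,0,16]],
  ],
)

```text
clock: 20.45
tool_pos: [0.5219, 0.0737, 0.0458]
orientation: [180.0, -0.0, -90.5]
force: [-0.2, 1.7, -0.1]
opening: 0.0004
gripper_force: 0.7
```

```bash
python3 - <<'E'
from h import *
o=ctrl.get_obs(); print(o['force'],o['moment'])
hub=(.4843,.0615); P=lambda r:[float(v) for v in r]
q=at(hub,15.7-16,.038,.0125,.046,-90)
for i in range(1,20): print(P(rows(q,[at(hub,15.7-16-4*i,.038,.0125,.046,-90)])[0]))
s=snap('scene')
for k,m in masks(s,(220,125,300,195)).items():
    for a in blobs(m): print(k,a,'z.087',onz(s,*a[1],.087).round(4)[:2])
E
```

```text
[-0.15677956  1.74528274 -0.05563618] [ 0.69711113  0.1390884  -0.04759426]
[0.0, 0.0027, -0.0008, 0.0, 0.0, 0.0, 4.0]
[0.0, 0.0054, -0.0014, 0.0, 0.0, 0.0, 8.0]
[0.0, 0.0082, -0.0018, 0.0, 0.0, 0.0, 12.0]
[0.0, 0.011, -0.002, 0.0, 0.0, 0.0, 16.0]
[0.0, 0.0138, -0.002, 0.0, 0.0, 0.0, 20.0]
[0.0, 0.0165, -0.0018, 0.0, 0.0, 0.0, 24.0]
[0.0, 0.0193, -0.0014, 0.0, 0.0, 0.0, 28.0]
[0.0, 0.022, -0.0008, 0.0, 0.0, 0.0, 32.0]
[0.0, 0.0247, -0.0001, 0.0, 0.0, 0.0, 36.0]
[0.0, 0.0274, 0.0009, 0.0, 0.0, 0.0, 40.0]
[0.0, 0.0299, 0.002, 0.0, 0.0, 0.0, 44.0]
[0.0, 0.0324, 0.0033, 0.0, 0.0, 0.0, 48.0]
[0.0, 0.0347, 0.0048, 0.0, 0.0, 0.0, 52.0]
[0.0, 0.037, 0.0064, 0.0, 0.0, 0.0, 56.0]
[0.0, 0.0392, 0.0082, 0.0, 0.0, 0.0, 60.0]
[0.0, 0.0412, 0.0101, 0.0, 0.0, 0.0, 64.0]
[0.0, 0.0431, 0.0122, 0.0, 0.0, 0.0, 68.0]
[0.0, 0.0448, 0.0144, 0.0, 0.0, 0.0, 72.0]
[0.0, 0.0463, 0.0167, 0.0, 0.0, 0.0, 76.0]
red (np.int32(10), [279.4, 173.4], [276, 172, 7, 4]) z.087 [0.5977 0.0728]
```

Contact now, at 1.7 N, and the line has not moved. Continuing.

Call:
jog_arm(
  plan=[
    [[0,0.0027,-0.0008,0,0,0,4],[0,0.0054,-0.0014,0,0,0,8],[0,0.0082,-0.0018,0,0,0,12],[0,0.011,-0.002,0,0,0,16],[0,0.0138,-0.002,0,0,0,20],[0,0.0165,-0.0018,0,0,0,24],[0,0.0193,-0.0014,0,0,0,28],[0,0.022,-0.0008,0,0,0,32]],
  ],
)

```text
clock: 21.5
tool_pos: [0.5229, 0.0518, 0.0459]
orientation: [-180.0, 0.0, -122.4]
force: [0.9, 1.1, -0.7]
opening: 0.0005
gripper_force: 0.6
```

```bash
python3 - <<'E'
from h import *
hub=(.4843,.0615); P=lambda r:[float(v) for v in r]
q=at(hub,15.7-48,.038,.0125,.046,-90)
for i in range(1,11): print(P(rows(q,[at(hub,15.7-48-4*i,.038,.0125,.046,-90)])[0]))
for n,b in(('top',(195,180,300,270)),('scene',(220,125,300,195))):
    s=snap(n)
    for k,m in masks(s,b).items():
        for a in blobs(m): print(n,k,a,'z.087',onz(s,*a[1],.087).round(4)[:2])
E
```

```text
[0.0, 0.0027, -0.0008, 0.0, 0.0, 0.0, 4.0]
[0.0, 0.0054, -0.0014, 0.0, 0.0, 0.0, 8.0]
[0.0, 0.0082, -0.0018, 0.0, 0.0, 0.0, 12.0]
[0.0, 0.011, -0.002, 0.0, 0.0, 0.0, 16.0]
[0.0, 0.0138, -0.002, 0.0, 0.0, 0.0, 20.0]
[0.0, 0.0165, -0.0018, 0.0, 0.0, 0.0, 24.0]
[0.0, 0.0193, -0.0014, 0.0, 0.0, 0.0, 28.0]
[0.0, 0.022, -0.0008, 0.0, 0.0, 0.0, 32.0]
[0.0, 0.0247, -0.0001, 0.0, 0.0, 0.0, 36.0]
[0.0, 0.0274, 0.0009, 0.0, 0.0, 0.0, 40.0]
top red (np.int32(17), [231.6, 229.8], [229, 227, 6, 6]) z.087 [0.4708 0.0813]
scene red (np.int32(13), [279.2, 173.2], [276, 172, 7, 4]) z.087 [0.5967 0.0727]
```

Call:
jog_arm(
  plan=[
    [[0,0.0027,-0.0008,0,0,0,4],[0,0.0054,-0.0014,0,0,0,8],[0,0.0082,-0.0018,0,0,0,12],[0,0.011,-0.002,0,0,0,16],[0,0.0138,-0.002,0,0,0,20],[0,0.0138,-0.002,0,0,0,20],[0,0.008,-0.003,0,0,0,20],[0,0.008,-0.003,-0.03,0,0,20],[0,0.008,-0.003,-0.07,0,0,20],[0,-0.01,-0.06,-0.1,0,0,20],[0,-0.03,-0.14,-0.1,0,0,20],[0,-0.03,-0.14,-0.1,0,0,20],[0,-0.03,-0.14,-0.1,0,0,20]],
  ],
)

```text
clock: 23.22
tool_pos: [0.6582, 0.0017, 0.1445]
orientation: [180.0, -0.1, -142.3]
force: [0.0, -0.4, -0.0]
opening: 0.0004
gripper_force: 0.0
```

```bash
python3 - <<'E'
from h import *
hub=np.array((.4843,.0615)); print(ctrl.get_obs()['joint_pos'])
for n,b in(('top',(195,180,300,270)),('scene',(220,125,300,195))):
    s=snap(n)
    for k,m in masks(s,b).items():
        for a in blobs(m):
            d=onz(s,*a[1],.092)[:2]-hub; print(n,k,a,'z.092',d.round(4),np.degrees(np.arctan2(d[1],d[0])).round(1))
E
```

```text
[ 1.70916114e+01  2.06758550e+01 -4.95004747e+00  1.03271933e-02
 -6.44833834e+01 -6.94126748e+01]
top red (np.int32(31), [227.5, 202.3], [225, 198, 6, 10]) z.092 [0.057  0.0323] 29.5
top red (np.int32(11), [231.9, 211.2], [231, 208, 3, 7]) z.092 [0.0342 0.0202] 30.5
top red (np.int32(22), [230.1, 227.7], [226, 226, 10, 5]) z.092 [-0.0083  0.0235] 109.5
top brass (np.int32(12), [247.1, 220.6], [244, 219, 6, 4]) z.092 [ 0.0109 -0.0198] -61.1
top brass (np.int32(24), [240.5, 225.5], [237, 222, 7, 7]) z.092 [-0.002  -0.0031] -123.3
top brass (np.int32(91), [205.4, 244.4], [202, 237, 9, 20]) z.092 [-0.0523  0.0854] 121.5
scene red (np.int32(9), [279.4, 173.6], [277, 172, 6, 4]) z.092 [0.1176 0.0086] 4.2
```

Red wing now points along 114° in world, about 83° short of the line, and the chime is still in place. For the second stroke I'll push from behind the red wing, with the wrist turned half round to stay in range.

```bash
python3 - <<'E'
from h import *
hub=(.4843,.0615); P=lambda r:[float(v) for v in r]
q=at(hub,15.7-48,.038,.0125,.046,-90); w=np.radians(q[3]); c,s=np.cos(w),np.sin(w)
cur=[q[0]+c*-.03+s*-.14,q[1]+s*-.03-c*-.14,.146,q[3]-20]; print('cur',P(cur))
st=at(hub,114,.040,.027,.146,-90); print('start',P(st),P(rows(cur,[st])[0]))
st[2]=.046
print(P(rows(st,[at(hub,114,.04,.023,.046,-90)])[0]))
for i in range(0,20): print(P(rows(st,[at(hub,114-4*i,.040,.0200,.046,-90)])[0]))
E
```

```text
cur [0.657466581162558, 0.0023089097205397924, 0.146, -142.3]
start [0.4433648069206178, 0.08705992894265743, 0.146, 24.0] [0.0, 0.1176, 0.198, 0.0, 0.0, 0.0, -166.3]
[0.0, 0.004, -0.0, 0.0, 0.0, 0.0, 0.0]
[0.0, 0.007, -0.0, 0.0, 0.0, 0.0, 0.0]
[0.0, 0.0098, -0.0013, 0.0, 0.0, 0.0, 4.0]
[0.0, 0.0128, -0.0024, 0.0, 0.0, 0.0, 8.0]
[0.0, 0.0158, -0.0033, 0.0, 0.0, 0.0, 12.0]
[0.0, 0.0188, -0.004, 0.0, 0.0, 0.0, 16.0]
[0.0, 0.0219, -0.0044, 0.0, 0.0, 0.0, 20.0]
[0.0, 0.025, -0.0047, 0.0, 0.0, 0.0, 24.0]
[0.0, 0.0281, -0.0047, 0.0, 0.0, 0.0, 28.0]
[0.0, 0.0312, -0.0045, 0.0, 0.0, 0.0, 32.0]
[0.0, 0.0343, -0.0041, 0.0, 0.0, 0.0, 36.0]
[0.0, 0.0374, -0.0035, 0.0, 0.0, 0.0, 40.0]
[0.0, 0.0404, -0.0027, 0.0, 0.0, 0.0, 44.0]
[0.0, 0.0433, -0.0016, 0.0, 0.0, 0.0, 48.0]
[0.0, 0.0462, -0.0004, 0.0, 0.0, 0.0, 52.0]
[0.0, 0.049, 0.0011, 0.0, 0.0, 0.0, 56.0]
[0.0, 0.0516, 0.0027, 0.0, 0.0, 0.0, 60.0]
[0.0, 0.0542, 0.0045, 0.0, 0.0, 0.0, 64.0]
[0.0, 0.0566, 0.0065, 0.0, 0.0, 0.0, 68.0]
[0.0, 0.0589, 0.0086, 0.0, 0.0, 0.0, 72.0]
[0.0, 0.061, 0.0109, 0.0, 0.0, 0.0, 76.0]
```

Call:
jog_arm(
  plan=[
    [[0,0.1176,0.198,0,0,0,-166.3],[0,0.1176,0.198,0,0,0,-166.3],[0,0.1176,0.198,0,0,0,-166.3],[0,0.1176,0.198,0,0,0,-166.3],[0,0.1176,0.198,0,0,0,-166.3],[0,0.1176,0.198,0,0,0,-166.3],[0,0.1176,0.198,0,0,0,-166.3],[0,0.1176,0.198,0,0,0,-166.3],[0,0.1176,0.198,0,0,0,-166.3],[0,0.1176,0.198,0,0,0,-166.3],[0,0.1176,0.198,0,0,0,-166.3],[0,0.1176,0.198,0,0,0,-166.3],[0,0.1176,0.198,0,0,0,-166.3],[0,0.1176,0.198,0,0,0,-166.3],[0,0.1176,0.198,0,0,0,-166.3],[0,0.1176,0.198,0,0,0,-166.3],[0,0.1176,0.198,0,0,0,-166.3],[0,0.1176,0.198,0.03,0,0,-166.3],[0,0.1176,0.198,0.03,0,0,-166.3]],
  ],
)

```text
clock: 25.7
tool_pos: [0.4413, 0.0864, 0.1147]
orientation: [180.0, 0.2, 23.9]
force: [-0.3, -0.1, -0.2]
opening: 0.0006
gripper_force: 0.0
```

Pose as planned. Commanded z is now 0.116, so I go down 0.07 in small steps.

Call:
jog_arm(
  plan=[
    [[0,0,0,0.02,0,0,0],[0,0,0,0.035,0,0,0],[0,0,0,0.048,0,0,0],[0,0,0,0.058,0,0,0],[0,0,0,0.064,0,0,0],[0,0,0,0.07,0,0,0],[0,0,0,0.07,0,0,0]],
  ],
)

```text
clock: 26.58
tool_pos: [0.4429, 0.0871, 0.0457]
orientation: [180.0, 0.0, 24.0]
force: [0.6, 0.6, 0.4]
opening: 0.0006
gripper_force: 0.0
```

Call:
jog_arm(
  plan=[
    [[0,0.004,0,0,0,0,0],[0,0.007,0,0,0,0,0],[0,0.0098,-0.0013,0,0,0,4],[0,0.0128,-0.0024,0,0,0,8],[0,0.0158,-0.0033,0,0,0,12],[0,0.0188,-0.004,0,0,0,16],[0,0.0219,-0.0044,0,0,0,20],[0,0.025,-0.0047,0,0,0,24]],
  ],
)

```text
clock: 27.58
tool_pos: [0.4641, 0.1018, 0.046]
orientation: [-180.0, 0.0, -0.2]
force: [-1.5, 0.7, 1.6]
opening: 0.0004
gripper_force: 0.5
```

```bash
cat >> h.py <<'E'
def look(hub=np.array((.4843,.0615))):
    for n,b in(('top',(195,180,300,270)),('scene',(220,125,300,195))):
        s=snap(n)
        for k,m in masks(s,b).items():
            for a in blobs(m):
                d=onz(s,*a[1],.092)[:2]-hub; print(n,k,a,'z.092',d.round(4),np.degrees(np.arctan2(d[1],d[0])).round(1))
E
python3 - <<'E'
from h import *
look()
hub=(.4843,.0615); P=lambda r:[float(v) for v in r]
st=at(hub,90,.040,.020,.046,-90)
for i in range(0,16): print(P(rows(st,[at(hub,90-4*i,.040,.0200,.046,-90)])[0]))
E
```

```text
top red (np.int32(25), [227.5, 201.8], [225, 198, 6, 9]) z.092 [0.0583 0.0323] 29.0
top red (np.int32(12), [231.6, 210.6], [230, 208, 4, 7]) z.092 [0.0357 0.021 ] 30.4
top brass (np.int32(15), [240.5, 226.4], [238, 225, 6, 4]) z.092 [-0.0044 -0.0032] -143.8
scene red (np.int32(21), [265.6, 147.6], [263, 145, 6, 7]) z.092 [-0.001   0.0256] 92.3
scene red (np.int32(13), [278.8, 173.1], [276, 171, 7, 5]) z.092 [0.1149 0.008 ] 4.0
[0.0, 0.0, 0.0, 0.0, 0.0, 0.0, 0.0]
[0.0, 0.0028, -0.0013, 0.0, 0.0, 0.0, 4.0]
[0.0, 0.0058, -0.0024, 0.0, 0.0, 0.0, 8.0]
[0.0, 0.0088, -0.0033, 0.0, 0.0, 0.0, 12.0]
[0.0, 0.0118, -0.004, 0.0, 0.0, 0.0, 16.0]
[0.0, 0.0149, -0.0044, 0.0, 0.0, 0.0, 20.0]
[0.0, 0.018, -0.0047, 0.0, 0.0, 0.0, 24.0]
[0.0, 0.0211, -0.0047, 0.0, 0.0, 0.0, 28.0]
[0.0, 0.0242, -0.0045, 0.0, 0.0, 0.0, 32.0]
[0.0, 0.0273, -0.0041, 0.0, 0.0, 0.0, 36.0]
[0.0, 0.0304, -0.0035, 0.0, 0.0, 0.0, 40.0]
[0.0, 0.0334, -0.0027, 0.0, 0.0, 0.0, 44.0]
[0.0, 0.0363, -0.0016, 0.0, 0.0, 0.0, 48.0]
[0.0, 0.0392, -0.0004, 0.0, 0.0, 0.0, 52.0]
[0.0, 0.042, 0.0011, 0.0, 0.0, 0.0, 56.0]
[0.0, 0.0446, 0.0027, 0.0, 0.0, 0.0, 60.0]
```

Contact at about 1.5 N, red wing near 91°. Continuing 40°, then I'll check.

Call:
jog_arm(
  plan=[
    [[0,0.0028,-0.0013,0,0,0,4],[0,0.0058,-0.0024,0,0,0,8],[0,0.0088,-0.0033,0,0,0,12],[0,0.0118,-0.004,0,0,0,16],[0,0.0149,-0.0044,0,0,0,20],[0,0.018,-0.0047,0,0,0,24],[0,0.0211,-0.0047,0,0,0,28],[0,0.0242,-0.0045,0,0,0,32],[0,0.0273,-0.0041,0,0,0,36],[0,0.0304,-0.0035,0,0,0,40],[0,0.0304,-0.0035,0,0,0,40]],
  ],
)

```text
clock: 29.05
tool_pos: [0.4946, 0.1052, 0.046]
orientation: [-180.0, -0.0, -39.9]
force: [0.1, -0.0, -0.6]
opening: 0.0004
gripper_force: 0.0
```

```bash
python3 - <<'E'
from h import *
look()
hub=(.4843,.0615); P=lambda r:[float(v) for v in r]
st=at(hub,50,.040,.020,.046,-90)
for i in range(0,14): print(2*i,P(rows(st,[at(hub,50-2*i,.040,.0200,.046,-90)])[0]))
E
```

```text
top brass (np.int32(8), [238.8, 227.2], [237, 226, 5, 3]) z.092 [-0.0065  0.0011] 170.2
top brass (np.int32(6), [202.2, 252.7], [201, 251, 3, 5]) z.092 [-0.0735  0.0927] 128.4
scene red (np.int32(28), [267.5, 151.7], [264, 149, 8, 6]) z.092 [0.0181 0.022 ] 50.5
scene red (np.int32(12), [279.3, 173.3], [276, 172, 7, 4]) z.092 [0.1164 0.009 ] 4.4
0 [0.0, 0.0, -0.0, 0.0, 0.0, 0.0, 0.0]
2 [0.0, 0.0014, -0.0007, 0.0, 0.0, 0.0, 2.0]
4 [0.0, 0.0028, -0.0013, 0.0, 0.0, 0.0, 4.0]
6 [0.0, 0.0043, -0.0019, 0.0, 0.0, 0.0, 6.0]
8 [0.0, 0.0058, -0.0024, 0.0, 0.0, 0.0, 8.0]
10 [0.0, 0.0072, -0.0029, 0.0, 0.0, 0.0, 10.0]
12 [0.0, 0.0088, -0.0033, 0.0, 0.0, 0.0, 12.0]
14 [0.0, 0.0103, -0.0037, 0.0, 0.0, 0.0, 14.0]
16 [0.0, 0.0118, -0.004, 0.0, 0.0, 0.0, 16.0]
18 [0.0, 0.0133, -0.0042, 0.0, 0.0, 0.0, 18.0]
20 [0.0, 0.0149, -0.0044, 0.0, 0.0, 0.0, 20.0]
22 [0.0, 0.0164, -0.0046, 0.0, 0.0, 0.0, 22.0]
24 [0.0, 0.018, -0.0047, 0.0, 0.0, 0.0, 24.0]
26 [0.0, 0.0196, -0.0047, 0.0, 0.0, 0.0, 26.0]
```

Red wing about 50°. Pushing 12° more gently, then backing off to measure in the clear.

Call:
jog_arm(
  plan=[
    [[0,0.0014,-0.0007,0,0,0,2],[0,0.0028,-0.0013,0,0,0,4],[0,0.0043,-0.0019,0,0,0,6],[0,0.0058,-0.0024,0,0,0,8],[0,0.0072,-0.0029,0,0,0,10],[0,0.0088,-0.0033,0,0,0,12],[0,0.0088,-0.0033,0,0,0,12],[0,-0.002,-0.003,0,0,0,12],[0,-0.01,-0.003,0,0,0,12],[0,-0.01,-0.003,-0.05,0,0,12],[0,-0.04,-0.003,-0.1,0,0,12],[0,-0.09,-0.003,-0.1,0,0,12],[0,-0.15,-0.003,-0.1,0,0,12],[0,-0.15,-0.003,-0.1,0,0,12],[0,-0.15,-0.003,-0.1,0,0,12]],
  ],
)

```text
clock: 31.02
tool_pos: [0.3812, 0.2045, 0.1463]
orientation: [-180.0, 0.0, -51.9]
force: [0.1, -0.3, 0.3]
opening: 0.0005
gripper_force: 0.0
```

```bash
python3 - <<'E'
from h import *
look()
E
```

```text
top red (np.int32(22), [227.4, 202.0], [225, 198, 6, 9]) z.092 [0.0578 0.0326] 29.4
top red (np.int32(13), [231.6, 210.8], [230, 208, 4, 7]) z.092 [0.0352 0.021 ] 30.8
top red (np.int32(19), [232.7, 217.6], [230, 214, 7, 8]) z.092 [0.0178 0.0176] 44.7
top brass (np.int32(47), [239.1, 224.7], [235, 221, 9, 8]) z.092 [-0.0001  0.0005] 98.7
top brass (np.int32(15), [244.3, 230.9], [242, 229, 5, 5]) z.092 [-0.0156 -0.0133] -139.6
top brass (np.int32(24), [206.2, 238.5], [203, 237, 8, 6]) z.092 [-0.0372  0.0839] 113.9
scene red (np.int32(13), [267.8, 152.0], [265, 150, 6, 6]) z.092 [0.0198 0.0222] 48.3
scene red (np.int32(11), [279.2, 173.4], [276, 172, 7, 4]) z.092 [0.1166 0.0085] 4.2
scene brass (np.int32(8), [253.2, 147.8], [251, 147, 6, 2]) z.092 [-0.0201 -0.0109] -151.6
scene brass (np.int32(7), [278.7, 151.0], [277, 150, 4, 3]) z.092 [0.0332 0.0558] 59.2
scene brass (np.int32(18), [259.2, 153.5], [256, 152, 7, 6]) z.092 [ 0.0119 -0.0058] -25.8
```

Clear view: the brass and red ears give the wing at about 43°. The line is at about 31°, so 12° remain. One more short stroke.

```bash
python3 - <<'E'
from h import *
hub=(.4843,.0615); P=lambda r:[float(v) for v in r]
q=at(hub,50,.040,.020,.046,-90); w=np.radians(q[3]); c,s=np.cos(w),np.sin(w)
cur=[q[0]+c*-.15+s*-.003,q[1]+s*-.15-c*-.003,.146,q[3]-12]; print('cur',P(cur))
for t,z in((.031,.146),(.031,.046),(.026,.046)): print(P(rows(cur,[at(hub,38,.04,t,z,-90)])[0]))
for i in range(0,15): print(i,P(rows(cur,[at(hub,38-i,.04,.02,.046,-90)])[0]))
E
```

```text
cur [0.3817123118862949, 0.20371380470082776, 0.146, -52.0]
[0.0, 0.1442, -0.0333, 0.0, 0.0, 0.0, 0.0]
[0.0, 0.1442, -0.0333, 0.1, 0.0, 0.0, 0.0]
[0.0, 0.1492, -0.0333, 0.1, 0.0, 0.0, 0.0]
0 [0.0, 0.1552, -0.0333, 0.1, 0.0, 0.0, 0.0]
1 [0.0, 0.1559, -0.0336, 0.1, 0.0, 0.0, 1.0]
2 [0.0, 0.1566, -0.034, 0.1, 0.0, 0.0, 2.0]
3 [0.0, 0.1573, -0.0343, 0.1, 0.0, 0.0, 3.0]
4 [0.0, 0.1581, -0.0346, 0.1, 0.0, 0.0, 4.0]
5 [0.0, 0.1588, -0.0349, 0.1, 0.0, 0.0, 5.0]
6 [0.0, 0.1595, -0.0352, 0.1, 0.0, 0.0, 6.0]
7 [0.0, 0.1602, -0.0354, 0.1, 0.0, 0.0, 7.0]
8 [0.0, 0.161, -0.0357, 0.1, 0.0, 0.0, 8.0]
9 [0.0, 0.1617, -0.0359, 0.1, 0.0, 0.0, 9.0]
10 [0.0, 0.1625, -0.0361, 0.1, 0.0, 0.0, 10.0]
11 [0.0, 0.1632, -0.0364, 0.1, 0.0, 0.0, 11.0]
12 [0.0, 0.164, -0.0366, 0.1, 0.0, 0.0, 12.0]
13 [0.0, 0.1647, -0.0368, 0.1, 0.0, 0.0, 13.0]
14 [0.0, 0.1655, -0.0369, 0.1, 0.0, 0.0, 14.0]
```

Call:
jog_arm(
  plan=[
    [[0,0.05,-0.01,0,0,0,0],[0,0.1,-0.02,0,0,0,0],[0,0.1442,-0.0333,0,0,0,0],[0,0.1442,-0.0333,0,0,0,0],[0,0.1442,-0.0333,0.03,0,0,0],[0,0.1442,-0.0333,0.06,0,0,0],[0,0.1442,-0.0333,0.085,0,0,0],[0,0.1442,-0.0333,0.1,0,0,0],[0,0.1442,-0.0333,0.1,0,0,0],[0,0.1492,-0.0333,0.1,0,0,0],[0,0.1525,-0.0333,0.1,0,0,0],[0,0.1552,-0.0333,0.1,0,0,0],[0,0.1566,-0.034,0.1,0,0,2],[0,0.1581,-0.0346,0.1,0,0,4],[0,0.1595,-0.0352,0.1,0,0,6],[0,0.161,-0.0357,0.1,0,0,8],[0,0.1625,-0.0361,0.1,0,0,10],[0,0.1636,-0.0365,0.1,0,0,11.5],[0,0.1636,-0.0365,0.1,0,0,11.5]],
  ],
)

```text
clock: 33.5
tool_pos: [0.5109, 0.0972, 0.0459]
orientation: [180.0, -0.0, -63.6]
force: [-0.0, -0.5, -0.0]
opening: 0.0004
gripper_force: 0.2
```

Call:
jog_arm(
  plan=[
    [[0,-0.008,0,0,0,0,0],[0,-0.018,0,0,0,0,0],[0,-0.018,0,-0.05,0,0,0],[0,-0.05,0,-0.1,0,0,0],[0,-0.1,0,-0.1,0,0,0],[0,-0.15,0,-0.1,0,0,0],[0,-0.15,0,-0.1,0,0,0],[0,-0.15,0,-0.1,0,0,0]],
  ],
)

```text
clock: 34.5
tool_pos: [0.4436, 0.232, 0.1459]
orientation: [180.0, -0.0, -63.4]
force: [0.6, -0.5, -0.0]
opening: 0.0006
gripper_force: 0.0
```

```bash
python3 - <<'E'
from h import *
look()
E
```

```text
top red (np.int32(24), [227.5, 202.0], [225, 198, 6, 9]) z.092 [0.0578 0.0323] 29.2
top red (np.int32(31), [233.4, 214.7], [230, 208, 8, 14]) z.092 [0.0253 0.016 ] 32.3
top brass (np.int32(68), [240.3, 227.1], [235, 221, 11, 16]) z.092 [-0.0062 -0.0027] -156.1
top brass (np.int32(5), [205.4, 240.8], [204, 240, 4, 2]) z.092 [-0.0431  0.0857] 116.7
top brass (np.int32(23), [202.1, 255.0], [200, 250, 5, 9]) z.092 [-0.0793  0.0928] 130.5
scene red (np.int32(9), [267.6, 152.9], [265, 152, 5, 4]) z.092 [0.0229 0.0196] 40.6
scene red (np.int32(12), [279.1, 173.2], [276, 172, 7, 4]) z.092 [0.1157 0.0086] 4.3
scene brass (np.int32(7), [254.7, 146.7], [253, 146, 4, 3]) z.092 [-0.0221 -0.0041] -169.4
scene brass (np.int32(14), [259.4, 152.6], [257, 151, 6, 4]) z.092 [ 0.0088 -0.0033] -20.5
```

```bash
cat >> h.py <<'E'
def nut():
    R=[];B=[]; K=[]
    for _ in range(4):
        s=snap('top'); m=masks(s,(218,200,262,245)); 
        g=lambda k,lo,hi:[(u,v) for v,u in zip(*np.nonzero(m[k])) if lo<=v<=hi]
        R+=g('red',215,223); B+=g('brass',229,240); K+=g('brass',221,228)
    for n,p in(('red',R),('brass',B),('hub',K)): print(n,len(p)/4,np.mean(p,0).round(2),onz(s,*np.mean(p,0),.094).round(4)[:2])
    r,b=onz(s,*np.mean(R,0),.094)[:2],onz(s,*np.mean(B,0),.094)[:2]; h=onz(s,*np.mean(K,0),.088)[:2]; f=lambda d:np.degrees(np.arctan2(d[1],d[0])).round(1)
    print('brass>red',f(r-b),'hub>red',f(r-h),'brass>hub',f(h-b),'dist',np.linalg.norm(r-b))
    m=masks(s,(218,190,262,209))['red']; 
    L=np.array([(u,v) for v,u in zip(*np.nonzero(m)) if v<=206]); e=onz(s,*L.mean(0),.018)[:2]; print('line base',e,'from hub',f(e-h),np.linalg.norm(e-h))
    for v in range(206,234): print(v,''.join('r' if masks_[0][v,u] else 'b' if masks_[1][v,u] else '.' for u in range(224,250))) if (masks_:=[*masks(s,(218,190,262,245)).values()]) else 0
E
python3 - <<'E'
from h import *
nut()
E
```

```text
red 15.25 [234.74 217.39] [0.5026 0.0737]
brass 16.5 [242.86 232.45] [0.4646 0.0517]
hub 48.5 [239.12 224.59] [0.4845 0.0619]
brass>red 30.1 hub>red 32.4 brass>hub 27.8 dist 0.0439421170024128
line base [0.54782853 0.10074004] from hub 31.3 0.07401298559716635
206 .....rr...................
207 ..........................
208 .......r..................
209 ......rr..................
210 .......rr.................
211 .......rr.................
212 .......rrr................
213 ........rr................
214 ........rrr...............
215 ........rrr...............
216 .........rrr..............
217 ..........rr..............
218 ..........rrr.............
219 ...........rr.............
220 ............rr............
221 ..............bbbb........
222 ............bbbbbbb.......
223 ...........bbb..bbb.......
224 ...........bb...bbbb......
225 ...........bb...bbbb......
226 ............bbbbbbb.......
227 ............bbbbbbb.......
228 .............bbbbb........
229 ................b.........
230 .................bb.......
231 .................bbb......
232 ..................bbb.....
233 ..................bbb.....
```

The wing is at 30–31° and the line at 31.3°, so they are aligned. The chime is in place and the arm is clear. Handing in.

```bash
python3 -c "
from plant import ctrl
print(ctrl.close_job(), ctrl.get_obs()['clock'])"
```

```text
the job is handed in; nothing more can be done
the job is handed in; nothing more can be done
```

The red wing now points along the red line to within about 1.5° by camera, the chime did not move, the arm is clear, and the job was handed in at about 35 s; I had to press the fingertip on bare table once (about 30 N) because the tip sits 38 mm above the reported TCP.

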